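# Lock the porcelain case and take the key back out

## Task

Take the key with the yellow rectangular grip from its stand, push it fully home in the lock on the black case, and turn it clockwise until you feel the bolt come up firmly against the keeper, holding it there for a moment. Then turn it back to where it went in, draw it out and stand it back in its own hole in the key stand. Work gently: do not force the key or the bolt, move the bolt only with the key, and leave the other key and the porcelain where they are.

Things in the scene. Friction and masses are not known exactly. Their poses are not given: they have to be found in the camera images.
- key_bow (a point): Centre of the grip of the key to use: an upright yellow rectangular plate, 6 mm thick along the key's x, 26 mm wide along y, 30 mm tall, with a dark eyelet. z points up the key; a half turn about z makes no difference. Below the grip: a round stem 8 mm thick, 12 mm long, then a brass collar whose underside is 30 mm below this point. Stands loosely in a hole of the stand, on its collar.
- key_collar (a point): Centre of the underside of that key's collar (28 mm diameter, 3 mm thick), on the key's axis. Lies on the lock's face when the key is fully home, and on the stand's top in the stand. Below it: a round neck (4.8 mm diameter, 8 mm long), then a flat steel bit, 5 mm thick along x, 16 mm wide along y, 10 mm tall.
- key: The whole key with the yellow grip, 63 mm long, about 60 g; origin at the centre of the lower end of its bit, 18 mm below the collar's underside and 48 mm below the grip's centre; axes as the key's.
- stand: Wooden key stand, 60 x 150 x 40 mm (x, y, z), fixed; origin at the centre of its underside. Two round holes of 21 mm diameter, 30 mm deep, at y = +37 and -37 mm, each holding one key; which key is in which hole varies. Fixed to the table.
- spare_bow (a point): Centre of the grip of the other key, a round blue disc 30 mm across and 6 mm thick; otherwise like the yellow key. Not to be used.
- spare: The other key (blue round grip), standing in the stand; origin at the lower end of its bit. Leave it.
- case: Black transport case with steel corners, 200 x 270 x 60 mm (x, y, z), fixed to the table; origin at the centre of its underside, lid top 60 mm above. On the lid stand the square steel lock housing (64 x 64 mm, 24 mm high), the bolt and the keeper.
- lock: The fixed lock housing, 64 x 64 x 24 mm; origin on the lock's axis at the lid, axes as the case's. Its top is a steel plate 6 mm thick with the keyway.
- lock_face (a point): Centre of the keyway on the top face of the lock housing (84 mm above the table), in a ring of brass marks; axes as the case's. The keyway is a slot 7.4 mm along x by 18.4 mm along y, with a 1 mm chamfer, through the 6 mm top plate; the key's bit enters only with its 16 mm width along the slot's y (either way round), and goes 18 mm deep until the collar lies on the face.
- plug (a joint): Turn of the hidden plug below the keyway, rad: 0 = in line with the keyway (solid stop; only here the key goes in or out, else its bit is caught under the plate), growing clockwise from above, to 1.5. The bit has 0.1 to 0.2 rad of play in it. Light friction (0.02 N m), stays where left. A hidden pin on it pushes the bolt to the keeper, 11 to 16 mm per rad; turned back, it leaves the bolt there.
- bolt: Aluminium sliding bolt, 11.5 x 84 x 10 mm, on the case's lid, coming out of the lock housing's -y side; origin at the centre of the orange tip face that looks to the keeper, axes as the case's. It slides to the case's -y against about 2 N of friction and stays where left; at the start it may be up to 2 mm out.
- keeper: Fixed steel block on the lid, 34 x 22 x 20 mm, with an orange face; origin at the centre of the face that the bolt meets, axes as the case's. It stands 7 to 15 mm from the bolt's tip at the start, so they meet at 0.7 to 1.3 rad of key turn. Both are solid: the moment on the key is about 0.05 N m before they meet, then rises steeply (10 N on the keeper adds about 0.15 N m). Press with 4 to 20 N.
- bottle_vase: White and blue bottle vase, 104 mm across, 178 mm tall; origin at the centre of its underside. Leave it alone.
- teal_jar: Teal vase, 96 mm across, 142 mm tall; origin at the centre of its underside. Leave it alone.
- ginger_jar: White and red lidded jar, 84 mm across, 118 mm tall; origin at the centre of its underside. Leave it alone.
- square_vase: Square blue and white vase, 60 x 60 x 170 mm; origin at the centre of its underside. Leave it alone.
- tea_cup: White tea cup, 66 mm across, 45 mm tall, standing on the case's lid; origin at the centre of its underside. Leave it alone.
- tea_bowl: Blue tea bowl, 90 mm across, 45 mm tall; origin at the centre of its underside. Leave it alone.

How it is judged:
On the way, in this order (a step that is already met when the one before it is completed fails the run):
1. the key with the yellow grip is fully home in the lock (collar within 3 mm of the lock's face) (z of key_collar in the frame of lock_face below 0.003 m and horizontal distance between key_collar and lock_face below 0.004 m and value of joint plug below 0.3 rad), for 0.1 s.
2. with the key home, the bolt is turned up firmly against the keeper (at least 3 N) and held for 0.2 s (z of key_collar in the frame of lock_face below 0.003 m and horizontal distance between key_collar and lock_face below 0.004 m and value of joint plug above 0.4 rad and contact force between bolt and keeper above 3 N), for 0.2 s.
3. the plug is back in line with the keyway (within 0.3 rad) and the key drawn out, at least 20 mm above the lock's face (value of joint plug below 0.3 rad and z of key_collar in the frame of lock_face above 0.02 m), for 0.1 s.
At the end, for the whole second after the job is handed in: The yellow key stands at rest in its own hole of the stand, collar within 6 mm of where it was at the start and upright within 0.12 rad; the bolt's tip is within 1.5 mm of the keeper's face; the plug is back within 0.3 rad of its key-out position (distance of key_collar from where it was at the start of the episode below 0.006 m and angle between key's own z axis and vertical below 0.12 rad and linear speed of key below 0.02 m/s and horizontal distance between bolt and keeper below 0.0015 m and value of joint plug below 0.3 rad); the robot touches nothing.
It fails at once if the key is forced: more than 70 N between key and lock housing (contact force between key and lock above 70 N).
It fails at once if the bolt is forced: more than 30 N between bolt and keeper (contact force between bolt and keeper above 30 N).
It fails at once if the fingers push the bolt (more than 1 N) (contact force between the fingers and bolt above 1 N).
It fails at once if the other key is moved by more than 8 mm (distance of spare from where it was at the start of the episode above 0.008 m).
It fails at once if a piece of porcelain is moved by more than 15 mm (distance of any of bottle_vase, teal_jar, ginger_jar, square_vase, tea_cup, tea_bowl from where it was at the start of the episode above 0.015 m).
It also fails if it takes over 72 s, if anything falls off the work surface, if the arm or the gripper's body presses on something with over 40 N, if the wrist force passes 120 N, or if a joint passes its speed limit or range.

## Robot

A 6-joint arm with a two-finger parallel gripper is mounted at the origin on the work surface. World frame = base frame: x ahead of the robot, y to its left, z up, the work surface at z = 0. Lengths are in m, angles in rad, forces in N, time in s.
With the tool pointing down it reaches from about 0.35 to 0.925 m from the base axis. Payload 6.4 kg.
Tool frame: the origin (TCP) lies between the finger pads; the fingertips stand 25 mm ahead of it and the grasp point (between the pads) lies 6 mm ahead of it; z points along the fingers, y is the direction in which the jaws open and shut (so a half turn about z gives the same grasp; the last joint's range is limited). The gripper opens to 85 mm and grips with 20 to 120 N. Pads are 22 mm wide; open, the fingers measure 114 mm over their backs; the gripper's body (76 mm by 85 mm) begins 54 mm behind the grasp point. The pads swing forward as they close: fully open they stand 13 mm farther back than shut.
Start: joints at [1.099, 0.245, 1.558, -0, 1.339, -0.174], TCP at [0.191, 0.621, 0.256] pointing down, gripper open.
Joint ranges: [-3.13, 3.13], [-1.02, 2.26], [0.13, 2.54], [-0.95, 4.09], [0.21, 2.88], [-2.74, 2.74]. Speed limits (rad/s): [2.57, 2.57, 3.14, 3.14, 3.14, 3.14].

## Interface

Orientations are given as a unit quaternion [w, x, y, z].
In Python, from cell import ctrl gives the robot as it stands. The module is installed in compiled form; this text tells all that it offers.
- The arm moves only by the tool apply_moves, never from a script. Its argument "moves" is a list of rows, each an object of numbers: "x", "y", "z": the shift along the tool's x, y, z in units of 40 mm (1.0 is 40 mm); "ax", "ay", "az": the turn, a rotation vector about the tool's x, y, z in units of 5 degrees (1.0 is 5 degrees); "grip": the closure in counts, from 0 (fully open) to 255 (shut). A call has 1 to 12 rows; each row is the pose to reach, as a shift and turn from the pose measured when the call began, along the tool's axes at that moment; what a row does not reach only later rows make up. A row lasts 1/12 s, in which the tool goes at most 41.7 mm and 7.16 degrees, less where a joint would pass 70% of its speed; a pose out of reach is approached as far as the arm can. A call with a gripper value outside its range is refused whole. The fingers move at their own pace and stop on an object; "newtons" is the grip in N (left out, the last holds). Time passes only in rows, so rows that repeat a pose let the fingers close. It gives the time, the measured TCP pose, the force and the opening at its end, in the units of the state.
- ctrl.sense(): the state, without advancing time (a new reading comes with each control period).
- ctrl.snapshot(name): name is "scene" or "top" or "wrist"; returns the picture (400x640x3 uint8, red, green, blue); there is no depth.
- ctrl.calibration(name): a dict with "mtx" (3x3 intrinsics, pixels), "k1" (the pictures are not rectified: a ray, as slopes to the right and down, at radius r is drawn at 1 + k1 r^2 times it, then the intrinsics apply), "view" (4x4, takes a point from world to camera coordinates); the wrist camera has in their place "mount" (4x4, takes a point from camera to tool coordinates, whose origin is the TCP and whose axes are the flange's). Camera axes: x right, y down, z forward; pixel columns grow to the right and rows downward; lengths in m; the calibration is good to about 2 mm. A picture is of the moment at which its call begins: read the wrist's pose just before it. calibration takes no time and is no camera call.
- ctrl.sign_off(): hands the job in, once; it reports no verdict.
Trained networks look in the newest picture that a camera, given by its name, has taken for a name from the list of things; names that differ only in an ending like _2 or _b are one class to them, and where a whole thing is asked for, a point or a joint stands for the part that bears it (a point fixed in the world has none). Each returns a list of dicts, best first, with "conf" (0 to 1); they miss things now and then, are a little off and sometimes report something else, mostly with a low value. They report only what shows in the picture. A call takes as long as a camera call.
- ctrl.boxes_of(camera, thing): "xy" ([column, row] in pixels, amid what is visible of it).
- ctrl.silhouettes(camera, thing): "region" (400x640 bool, what is visible of it) and "xy" ([column, row] in pixels, amid what is visible of it).
The state is a dict: "time_s": time; "joint_positions": joint angles; "joint_velocities": joint speeds; "joint_efforts": joint torques, N m; "ee_pos": TCP position; "eef_rot": TCP orientation; "force": force on the tool from outside, world axes, zero at the start; "wrist_torque": the same for the moment, N m; "grip_width": opening from 0.0 (shut) to 1.0 (fully open).
Only numpy, scipy, OpenCV 4.12 (cv2) and the standard library are available. Lean on these libraries where they do the work, as an engineer would, in place of code of your own. Each camera call takes 0.05 s, during which the arm holds its last target.

## Working session

There is one attempt and no reset: what is moved stays moved. The work goes in short steps, Python scripts to look and compute and a tool call to move; the robot and the scene stay as the last step left them, time stands still between calls to the robot, and variables do not carry over. Pictures are saved under pics/ and viewed, and the job is handed in when it is done.

Besides the shell and the picture viewer there is one more tool, called after "Request:" as a command line: name --argument value ..., lists and objects as JSON in quotes. apply_moves: Moves the arm, as the interface text tells. Its arguments: {"type":"object","properties":{"moves":{"type":"array","items":{"type":"object","properties":{"x":{"type":"number"},"y":{"type":"number"},"z":{"type":"number"},"ax":{"type":"number"},"ay":{"type":"number"},"az":{"type":"number"},"grip":{"type":"number"}}}},"newtons":{"type":"number"}},"required":["moves"]}

```bash
mkdir -p pics; ls; python3 - <<'E'
from cell import ctrl
import cv2,numpy as np
s=ctrl.sense()
print(s)
for n in ["scene","top","wrist"]:
    im=ctrl.snapshot(n); cv2.imwrite(f"pics/{n}0.png",im[:,:,::-1]); c=ctrl.calibration(n); print(n,{k:np.round(v,4).tolist() for k,v in c.items()})
for n in ["scene","top","wrist"]:
  for t in ["key_bow","key_collar","stand","spare_bow","lock","lock_face","case","bolt","keeper"]:
    try:
        r=ctrl.boxes_of(n,t); print(n,t,[(np.round(d["xy"],1).tolist(),round(d["conf"],2)) for d in r[:3]])
    except Exception as e: print(n,t,e)
E
```

```text
pics
{'time_s': 0.0, 'joint_positions': array([ 1.09889677e+00,  2.45804838e-01,  1.55904925e+00,  4.79281517e-05,
        1.33871699e+00, -1.74087371e-01]), 'joint_velocities': array([ 0.00076727,  0.00022723, -0.00099043, -0.00074648, -0.00046362,
       -0.00032873]), 'joint_efforts': array([ 1.17233052e-03, -4.29510069e+01, -3.26133800e+01, -1.26770747e-04,
        5.30413163e-03,  4.71594348e-06]), 'ee_pos': array([0.19046234, 0.62091888, 0.25516725]), 'eef_rot': array([-3.36092486e-04,  1.48361819e-01,  9.88932653e-01, -9.30657389e-04]), 'force': array([-0.30840773, -0.52708482, -0.29434352]), 'wrist_torque': array([ 0.00495671, -0.01809764, -0.0422334 ]), 'grip_width': 1.0002322093644378}
scene {'mtx': [[421.8297, 0.0, 316.7546], [0.0, 421.8297, 208.4242], [0.0, 0.0, 1.0]], 'k1': 0.0363, 'view': [[-0.4272, 0.9041, 0.0128, 0.3629], [0.7654, 0.3691, -0.5273, -0.3745], [-0.4814, -0.2154, -0.8496, 1.3722], [0.0, 0.0, 0.0, 1.0]]}
top {'mtx': [[500.7466, 0.0, 316.3038], [0.0, 500.7466, 209.0259], [0.0, 0.0, 1.0]], 'k1': -0.0416, 'view': [[0.0046, -1.0, -0.0068, -0.1164], [-0.9924, -
[... 485 characters left out ...]
lock [([463.5, 236.4], 0.9)]
scene lock_face [([444.1, 243.5], 0.67)]
scene case [([438.7, 245.0], 0.63)]
scene bolt []
scene keeper [([425.0, 224.0], 0.64)]
top key_bow [([367.5, 258.0], 0.41)]
top key_collar [([367.7, 260.9], 0.62)]
top stand [([357.5, 257.1], 0.88), ([252.3, 214.1], 0.69)]
top spare_bow [([346.4, 255.4], 0.37)]
top lock [([192.6, 232.1], 0.67)]
top lock_face [([213.7, 234.4], 0.85)]
top case [([214.5, 232.4], 0.95)]
top bolt [([211.6, 228.6], 0.58)]
top keeper [([230.4, 229.2], 0.55)]
wrist key_bow []
wrist key_collar []
wrist stand []
wrist spare_bow []
wrist lock []
wrist lock_face [([147.3, 393.2], 0.8)]
wrist case [([150.3, 391.9], 0.55)]
wrist bolt []
wrist keeper []
```

View pics/scene0.png

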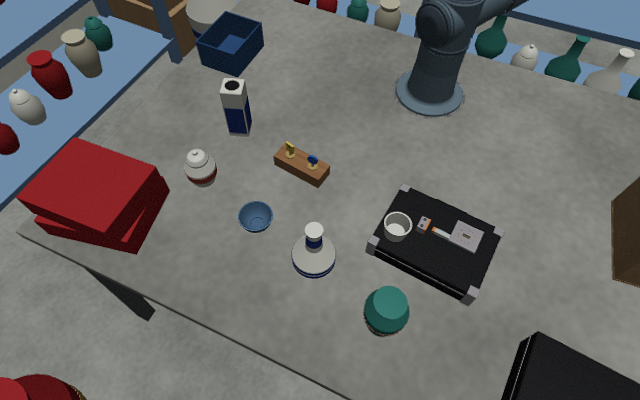

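View pics/top0.png

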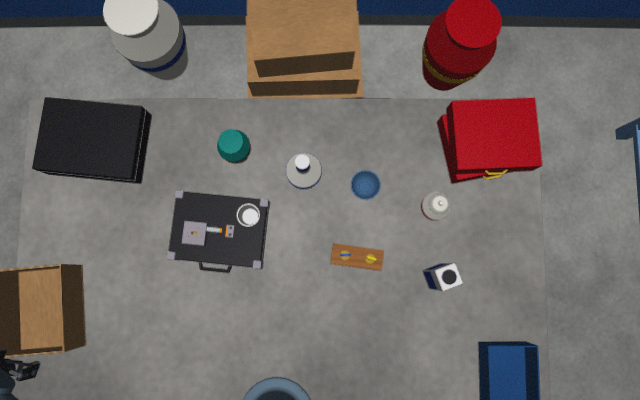

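View pics/wrist0.png

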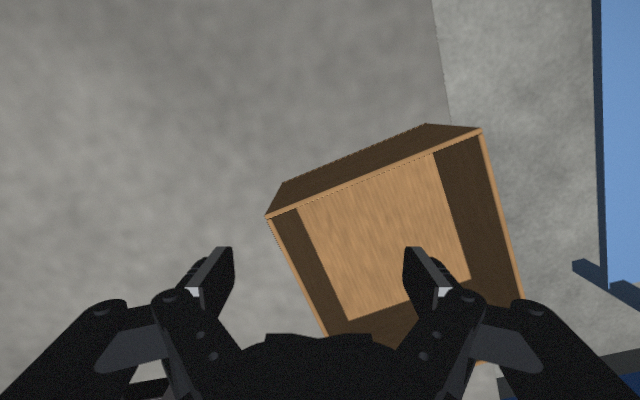

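Top view: yellow key at about (371,258), blue at (345,255), lock plate at about (194,233), keeper at (230,231), cup at (248,215). I'll compute rough positions.

```bash
cat > h.py <<'E'
from cell import ctrl
import cv2,numpy as np
from scipy.spatial.transform import Rotation as R
def rot(s): q=s["eef_rot"]; return R.from_quat([q[1],q[2],q[3],q[0]])
def camT(n,s=None):
    c=ctrl.calibration(n)
    if "view" in c: return np.linalg.inv(c["view"]),c
    T=np.eye(4);T[:3,:3]=rot(s).as_matrix();T[:3,3]=s["ee_pos"]
    return T@np.array(c["mount"]),c
def ray(n,uv,s=None):
    T,c=camT(n,s)
    p=cv2.undistortPoints(np.array([[uv]],float),np.array(c["mtx"]),np.array([c["k1"],0,0,0.]))[0,0]
    d=T[:3,:3]@np.array([p[0],p[1],1]); return T[:3,3],d
def onz(n,uv,z,s=None):
    o,d=ray(n,uv,s); return o+d*(z-o[2])/d[2]
def proj(n,P,s=None):
    T,c=camT(n,s); V=np.linalg.inv(T); rv=cv2.Rodrigues(V[:3,:3])[0]
    return cv2.projectPoints(np.array(P,float).reshape(-1,1,3),rv,V[:3,3].copy(),np.array(c["mtx"]),np.array([c["k1"],0,0,0.]))[0].reshape(-1,2)
def tri(obs):
    A=np.zeros((3,3));b=np.zeros(3)
    for n,uv,s in obs:
        o,d=ray(n,uv,s);d=d/np.linalg.norm(d);M=np.eye(3)-np.outer(d,d);A+=M;b+=M@o
    return np.linalg.solve(A,b)
def st():
    s=ctrl.sense();r=rot(s).as_matrix()
    print("t",round(s["time_s"],2),"p",np.round(s["ee_pos"],4),"z",np.round(r[:,2],3),"x",np.round(r[:,0],4),"yaw_x",round(np.degrees(np.arctan2(r[1,0],r[0,0])),2),"F",np.round(s["force"],2),"M",np.round(s["wrist_torque"],3),"g",round(s["grip_width"],4),"j",np.round(s["joint_positions"],2))
    return s
def delta(target,yaw_deg=None,s=None):
    """target TCP pose, tool down, tool-x yaw; prints move in tool axes units"""
    s=s or ctrl.sense();r=rot(s)
    sh=r.inv().apply(np.array(target)-s["ee_pos"])/0.04
    if yaw_deg is None: 
        m=r.as_matrix();yaw_deg=np.degrees(np.arctan2(m[1,0],m[0,0]))
    y=np.radians(yaw_deg);x=np.array([np.cos(y),np.sin(y),0]);z=np.array([0,0,-1.])
    Rt=R.from_matrix(np.column_stack([x,np.cross(z,x),z]))
    rv=np.degrees((r.inv()*Rt).as_rotvec())/5
    print("shift",np.round(sh,3),"turn",np.round(rv,3))
E
python3 - <<'E'
from h import *
print("lock top",onz("top",(194,233),.084)); print("scene",onz("scene",(467,236),.084))
print("yellow",onz("top",(371,258),.07),onz("scene",(290,147),.07))
print("blue",onz("top",(345,255),.07),onz("scene",(313,161),.07))
print("keeper",onz("top",(230,231),.08),onz("scene",(425,224),.08))
st()
im=cv2.imread("pics/top0.png")
a=cv2.resize(im[180:285,155:285],None,fx=5,fy=5,interpolation=cv2.INTER_CUBIC);cv2.imwrite("pics/tc.png",a)
a=cv2.resize(im[230:285,315:400],None,fx=8,fy=8,interpolation=cv2.INTER_CUBIC);cv2.imwrite("pics/tk.png",a)
E
```

```text
lock top [0.5207248  0.23400683 0.084     ]
scene [0.51896386 0.2348697  0.084     ]
yellow [ 0.45264424 -0.27063995  0.07      ] [ 0.44880386 -0.27132987  0.07      ]
blue [ 0.46088473 -0.19658278  0.07      ] [ 0.46499999 -0.19383963  0.07      ]
keeper [0.52725727 0.13183807 0.08      ] [0.52799342 0.13594244 0.08      ]
t 1.5 p [0.1907 0.6214 0.2563] z [ 0. -0. -1.] x [-0.956   0.2934 -0.    ] yaw_x 162.94 F [ 0.5  -0.51 -1.42] M [-0.003  0.011  0.006] g 1.001 j [ 1.1   0.25  1.56 -0.    1.34 -0.17]
```

View pics/tc.png

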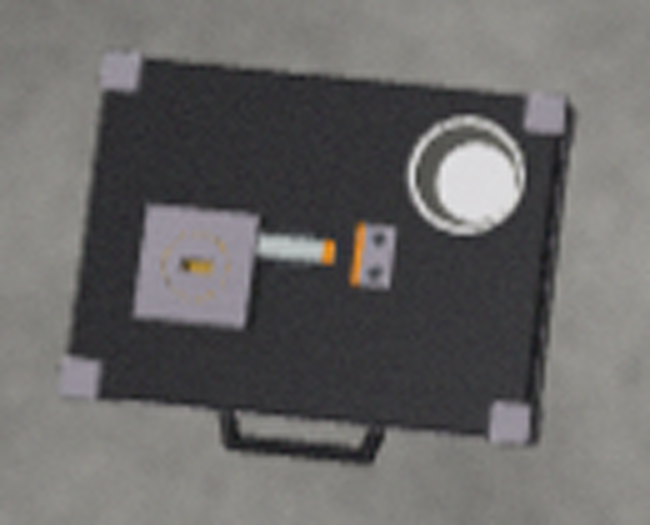

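View pics/tk.png

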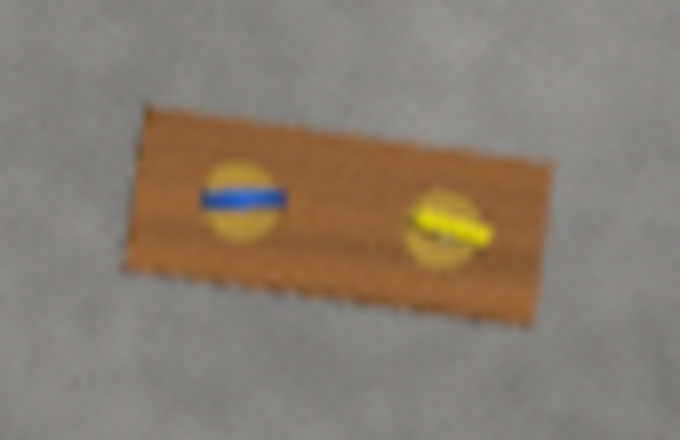

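```bash
python3 - <<'E'
from h import *
delta([.52,.234,.225],85)
E
```

```text
shift [-10.711  -6.843   0.783] turn [-0.     0.    15.588]
```

Request:
apply_moves --moves '[{"x": -0.8,"y": -0.5,"z": 0,"az": 1.2},{"x": -1.6,"y": -1.0,"z": 0.1,"az": 2.4},{"x": -2.4,"y": -1.5,"z": 0.2,"az": 3.6},{"x": -3.2,"y": -2.0,"z": 0.2,"az": 4.8},{"x": -4.0,"y": -2.5,"z": 0.3,"az": 6.0},{"x": -4.8,"y": -3.0,"z": 0.3,"az": 7.2},{"x": -5.6,"y": -3.5,"z": 0.4,"az": 8.4},{"x": -6.4,"y": -4.1,"z": 0.4,"az": 9.6},{"x": -7.2,"y": -4.6,"z": 0.5,"az": 10.8},{"x": -8.0,"y": -5.1,"z": 0.6,"az": 12.0},{"x": -8.8,"y": -5.6,"z": 0.6,"az": 13.2},{"x": -9.6,"y": -6.1,"z": 0.7,"az": 14.4}]'

```text
$.moves[0]: bad value
```

```bash
python3 - <<'E'
from h import *
st();delta([.52,.234,.225],85)
E
```

```text
t 1.5 p [0.1907 0.6214 0.2563] z [ 0. -0. -1.] x [-0.956   0.2934 -0.    ] yaw_x 162.94 F [ 0.5  -0.51 -1.42] M [-0.003  0.011  0.006] g 1.001 j [ 1.1   0.25  1.56 -0.    1.34 -0.17]
shift [-10.711  -6.843   0.783] turn [-0.     0.    15.588]
```

Request:
apply_moves --moves '[{"x": -0.8,"y": -0.5,"z": 0,"ax": 0,"ay": 0,"az": 1.2,"grip": 0},{"x": -1.6,"y": -1.0,"z": 0.1,"ax": 0,"ay": 0,"az": 2.4,"grip": 0},{"x": -2.4,"y": -1.5,"z": 0.2,"ax": 0,"ay": 0,"az": 3.6,"grip": 0},{"x": -3.2,"y": -2.0,"z": 0.2,"ax": 0,"ay": 0,"az": 4.8,"grip": 0},{"x": -4.0,"y": -2.5,"z": 0.3,"ax": 0,"ay": 0,"az": 6.0,"grip": 0},{"x": -4.8,"y": -3.0,"z": 0.3,"ax": 0,"ay": 0,"az": 7.2,"grip": 0},{"x": -5.6,"y": -3.5,"z": 0.4,"ax": 0,"ay": 0,"az": 8.4,"grip": 0},{"x": -6.4,"y": -4.1,"z": 0.4,"ax": 0,"ay": 0,"az": 9.6,"grip": 0},{"x": -7.2,"y": -4.6,"z": 0.5,"ax": 0,"ay": 0,"az": 10.8,"grip": 0},{"x": -8.0,"y": -5.1,"z": 0.6,"ax": 0,"ay": 0,"az": 12.0,"grip": 0},{"x": -8.8,"y": -5.6,"z": 0.6,"ax": 0,"ay": 0,"az": 13.2,"grip": 0},{"x": -9.6,"y": -6.1,"z": 0.7,"ax": 0,"ay": 0,"az": 14.4,"grip": 0}]'

```text
time_s: 2.5
ee_pos: [0.4875, 0.274, 0.229]
eef_rot: [0.0, 0.703, 0.711, 0.001]
force: [0.8, 0.0, 0.1]
grip_width: 1.0
```

```bash
python3 - <<'E'
from h import *
st();delta([.52,.234,.225],85)
E
```

```text
t 2.5 p [0.4875 0.274  0.229 ] z [ 0.002  0.001 -1.   ] x [-1.110e-02  9.999e-01  6.000e-04] yaw_x 90.63 F [0.85 0.05 0.13] M [ 0.003 -0.005 -0.029] g 0.9999 j [0.31 0.06 1.82 0.   1.26 0.3 ]
shift [-1.008  0.801  0.102] turn [ 0.018 -0.007  1.127]
```

Request:
apply_moves --moves '[{"x": -0.5,"y": 0.4,"z": 0.05,"ax": 0,"ay": 0,"az": 0.6,"grip": 0},{"x": -1.0,"y": 0.8,"z": 0.1,"ax": 0.02,"ay": 0,"az": 1.13,"grip": 0},{"x": -1.0,"y": 0.8,"z": 0.1,"ax": 0.02,"ay": 0,"az": 1.13,"grip": 0},{"x": -1.0,"y": 0.8,"z": 0.1,"ax": 0.02,"ay": 0,"az": 1.13,"grip": 0}]'

```text
time_s: 2.83
ee_pos: [0.5205, 0.2334, 0.225]
eef_rot: [-0.0, 0.738, 0.675, 0.0]
force: [0.3, 1.3, -0.2]
grip_width: 1.004
```

```bash
python3 - <<'E'
from h import *
s=st();im=ctrl.snapshot("wrist");cv2.imwrite("pics/w1.png",im[:,:,::-1])
import pickle;pickle.dump(s,open("s1.pkl","wb"))
E
```

```text
t 2.83 p [0.5205 0.2334 0.225 ] z [-0.001  0.001 -1.   ] x [8.93e-02 9.96e-01 8.00e-04] yaw_x 84.88 F [ 0.34  1.26 -0.23] M [ 0.018  0.011 -0.031] g 1.0035 j [0.22 0.09 1.79 0.   1.26 0.31]
```

View pics/w1.png

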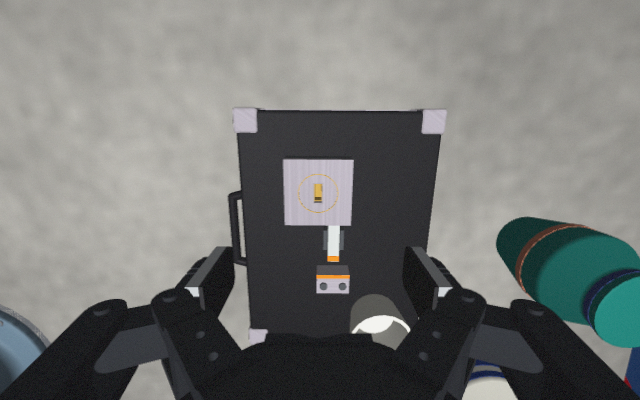

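```bash
python3 - <<'E'
from h import *
import pickle;s=pickle.load(open("s1.pkl","rb"))
im=cv2.imread("pics/w1.png")
a=cv2.resize(im[145:305,250:390],None,fx=5,fy=5,interpolation=cv2.INTER_CUBIC)[:600];cv2.imwrite("pics/w1c.png",a)
a=cv2.resize(im[150:235,275:360],None,fx=7,fy=7,interpolation=cv2.INTER_CUBIC)[:598];cv2.imwrite("pics/w1d.png",a)
E
```

```text
(no output)
```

View pics/w1d.png

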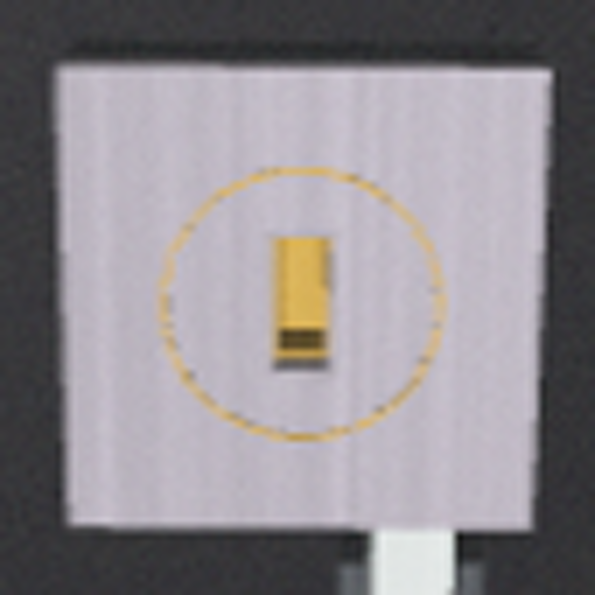

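```bash
python3 - <<'E'
from h import *
import pickle;s=pickle.load(open("s1.pkl","rb"))
f=lambda u,v:(275+(u+.5)/7-.5,150+(v+.5)/7-.5)
L=onz("wrist",f(302,303.5),.084,s);print("lock",L)
c=[onz("wrist",f(*p),.084,s)[:2] for p in [(55,65),(553,67),(533,530),(67,527)]]
print(np.mean(c,0)); 
for i in range(4):
    d=c[(i+1)%4]-c[i];print(np.linalg.norm(d),np.degrees(np.arctan2(d[1],d[0])))
y0=onz("wrist",f(302,167),.084,s);y1=onz("wrist",f(302,440),.084,s);print("ring dia",np.linalg.norm(y0-y1))
delta([.455,-.271,.19],75)
E
```

```text
lock [0.51957906 0.23522651 0.084     ]
[0.51955503 0.23500589]
0.06454526958357139 -5.318875888528234
0.06433951242373817 -95.55318364353938
0.06463168366599507 174.52086693823202
0.06415914956237177 84.36921255107158
ring dia 0.03797725402147985
shift [-12.726  -0.508   0.865] turn [-0.008 -0.009  1.994]
```

Request:
apply_moves --moves '[{"x": -1.0,"y": 0,"z": 0,"ax": 0,"ay": 0,"az": 0.2,"grip": 0},{"x": -2.0,"y": -0.1,"z": 0,"ax": 0,"ay": 0,"az": 0.4,"grip": 0},{"x": -3.0,"y": -0.1,"z": 0,"ax": 0,"ay": 0,"az": 0.6,"grip": 0},{"x": -4.0,"y": -0.2,"z": 0,"ax": 0,"ay": 0,"az": 0.8,"grip": 0},{"x": -5.0,"y": -0.2,"z": 0,"ax": 0,"ay": 0,"az": 1.0,"grip": 0},{"x": -6.0,"y": -0.3,"z": 0,"ax": 0,"ay": 0,"az": 1.2,"grip": 0},{"x": -7.0,"y": -0.3,"z": 0,"ax": 0,"ay": 0,"az": 1.4,"grip": 0},{"x": -8.0,"y": -0.3,"z": 0,"ax": 0,"ay": 0,"az": 1.6,"grip": 0},{"x": -9.0,"y": -0.4,"z": 0,"ax": 0,"ay": 0,"az": 1.8,"grip": 0},{"x": -10.0,"y": -0.4,"z": 0,"ax": 0,"ay": 0,"az": 2.0,"grip": 0},{"x": -11.0,"y": -0.5,"z": 0.1,"ax": 0,"ay": 0,"az": 2.0,"grip": 0},{"x": -11.9,"y": -0.5,"z": 0.2,"ax": 0,"ay": 0,"az": 2.0,"grip": 0}]'

```text
time_s: 3.88
ee_pos: [0.4579, -0.239, 0.2172]
eef_rot: [0.0, 0.793, 0.609, 0.0]
force: [0.5, -0.1, 1.2]
grip_width: 0.996
```

```bash
python3 - <<'E'
from h import *
st();delta([.455,-.271,.2],75)
E
```

```text
t 3.88 p [ 0.4579 -0.239   0.2172] z [ 0.  0. -1.] x [2.577e-01 9.662e-01 2.000e-04] yaw_x 75.07 F [ 0.49 -0.06  1.22] M [-0.023 -0.028 -0.045] g 0.996 j [-0.7  -0.03  1.93  0.    1.24 -0.44]
shift [-0.791  0.135  0.429] turn [ 0.005 -0.002  0.014]
```

Request:
apply_moves --moves '[{"x": -0.5,"y": 0.1,"z": 0.2,"ax": 0,"ay": 0,"az": 0,"grip": 0},{"x": -0.8,"y": 0.13,"z": 0.43,"ax": 0,"ay": 0,"az": 0,"grip": 0},{"x": -0.8,"y": 0.13,"z": 0.43,"ax": 0,"ay": 0,"az": 0,"grip": 0},{"x": -0.8,"y": 0.13,"z": 0.43,"ax": 0,"ay": 0,"az": 0,"grip": 0}]'

```text
time_s: 4.22
ee_pos: [0.4546, -0.2699, 0.1991]
eef_rot: [-0.001, 0.793, 0.61, 0.0]
force: [0.5, 0.4, -0.2]
grip_width: 1.001
```

```bash
python3 - <<'E'
from h import *
import pickle
s=st();im=ctrl.snapshot("wrist")[:,:,::-1];cv2.imwrite("pics/w2.png",im)
pickle.dump(s,open("s2.pkl","wb"))
for t in ["key_bow","key_collar"]:
    print(t,[(np.round(d["xy"],1),round(d["conf"],2)) for d in ctrl.boxes_of("wrist",t)])
a=cv2.resize(im[100:300,220:420],None,fx=3,fy=3,interpolation=cv2.INTER_CUBIC);cv2.imwrite("pics/w2c.png",a)
E
```

```text
t 4.22 p [ 0.4546 -0.2699  0.1991] z [-0.001  0.002 -1.   ] x [0.2569 0.9664 0.0017] yaw_x 75.12 F [ 0.47  0.38 -0.18] M [ 0.037  0.028 -0.028] g 1.0006 j [-0.75  0.02  1.91  0.    1.21 -0.49]
key_bow [(array([315.2, 191. ]), 0.86), (array([317.5, 327.3]), 0.36), (array([306.9, 112.6]), 0.16)]
key_collar [(array([315.3, 193.4]), 0.93)]
```

View pics/w2.png

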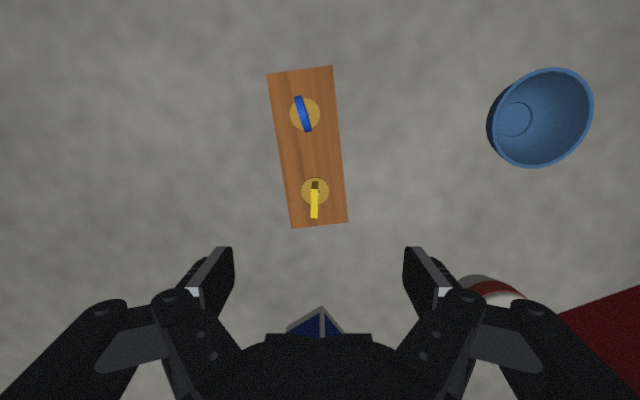

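View pics/w2c.png

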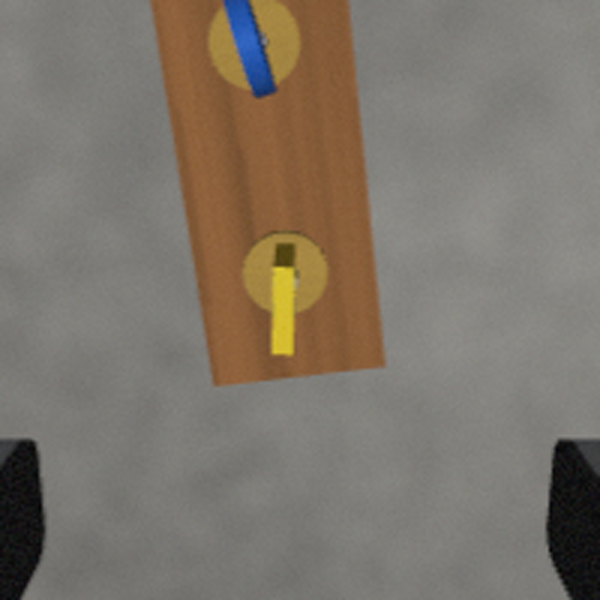

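```bash
python3 - <<'E'
from h import *
import pickle;s=pickle.load(open("s2.pkl","rb"))
f=lambda u,v:(220+(u+.5)/3-.5,100+(v+.5)/3-.5)
a=onz("wrist",f(283.5,266.5),.085,s);b=onz("wrist",f(282.5,355),.085,s)
print(a,b,np.linalg.norm(a-b),"mid",(a+b)/2,np.degrees(np.arctan2(*(a-b)[[1,0]])))
print("collar",onz("wrist",f(286,272.5),.043,s), np.linalg.norm(onz("wrist",f(243,272.5),.043,s)-onz("wrist",f(328,272.5),.043,s)))
E
```

```text
[ 0.4538613  -0.25633777  0.085     ] [ 0.44674623 -0.28164212  0.085     ] 0.02628562766483253 mid [ 0.45030376 -0.26898994  0.085     ] 74.29507420803212
collar [ 0.45074901 -0.26873511  0.043     ] 0.02809187364913467
```

```bash
python3 - <<'E'
from h import *
delta([.4505,-.2689,.077],74.3)
E
```

```text
shift [-0.01  -0.123  3.081] turn [ 0.009 -0.003  0.179]
```

Request:
apply_moves --moves '[{"x": 0,"y": -0.12,"z": 0.4,"ax": 0.01,"ay": 0,"az": 0.18,"grip": 0},{"x": 0,"y": -0.12,"z": 0.9,"ax": 0.01,"ay": 0,"az": 0.18,"grip": 0},{"x": 0,"y": -0.12,"z": 1.4,"ax": 0.01,"ay": 0,"az": 0.18,"grip": 0},{"x": 0,"y": -0.12,"z": 1.9,"ax": 0.01,"ay": 0,"az": 0.18,"grip": 0},{"x": -0.01,"y": -0.12,"z": 2.4,"ax": 0.01,"ay": 0,"az": 0.18,"grip": 0},{"x": -0.01,"y": -0.12,"z": 2.8,"ax": 0.01,"ay": 0,"az": 0.18,"grip": 0},{"x": -0.01,"y": -0.12,"z": 3.08,"ax": 0.01,"ay": 0,"az": 0.18,"grip": 0},{"x": -0.01,"y": -0.12,"z": 3.08,"ax": 0.01,"ay": 0,"az": 0.18,"grip": 0},{"x": -0.01,"y": -0.12,"z": 3.08,"ax": 0.01,"ay": 0,"az": 0.18,"grip": 0},{"x": -0.01,"y": -0.12,"z": 3.08,"ax": 0.01,"ay": 0,"az": 0.18,"grip": 0}]'

```text
time_s: 5.2
ee_pos: [0.4515, -0.2692, 0.0783]
eef_rot: [0.001, 0.797, 0.604, 0.0]
force: [0.6, -0.6, -0.5]
grip_width: 1.004
```

```bash
python3 - <<'E'
from h import *
st();delta([.4505,-.2689,.077],74.3)
im=ctrl.snapshot("wrist")[:,:,::-1];cv2.imwrite("pics/w3.png",im)
E
```

```text
t 5.2 p [ 0.4515 -0.2692  0.0783] z [ 0.002 -0.001 -1.   ] x [ 2.700e-01  9.629e-01 -7.000e-04] yaw_x 74.34 F [ 0.61 -0.57 -0.46] M [ 0.016 -0.006 -0.018] g 1.0042 j [-0.75  0.2   1.98  0.    0.96 -0.48]
shift [ 0.001 -0.025  0.033] turn [0.022 0.008 0.007]
```

View pics/w3.png

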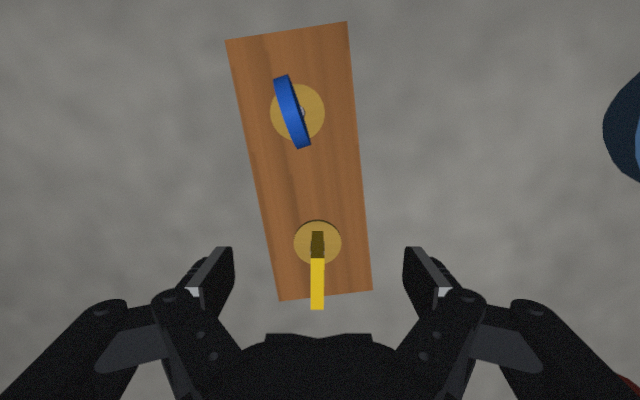

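Request:
apply_moves --newtons 40 --moves '[{"x": 0,"y": -0.02,"z": 0.02,"ax": 0.02,"ay": 0,"az": 0,"grip": 60},{"x": 0,"y": -0.02,"z": 0.02,"ax": 0.02,"ay": 0,"az": 0,"grip": 120},{"x": 0,"y": -0.02,"z": 0.02,"ax": 0.02,"ay": 0,"az": 0,"grip": 180},{"x": 0,"y": -0.02,"z": 0.02,"ax": 0.02,"ay": 0,"az": 0,"grip": 210},{"x": 0,"y": -0.02,"z": 0.02,"ax": 0.02,"ay": 0,"az": 0,"grip": 230},{"x": 0,"y": -0.02,"z": 0.02,"ax": 0.02,"ay": 0,"az": 0,"grip": 255},{"x": 0,"y": -0.02,"z": 0.02,"ax": 0.02,"ay": 0,"az": 0,"grip": 255},{"x": 0,"y": -0.02,"z": 0.02,"ax": 0.02,"ay": 0,"az": 0,"grip": 255},{"x": 0,"y": -0.02,"z": 0.02,"ax": 0.02,"ay": 0,"az": 0,"grip": 255},{"x": 0,"y": -0.02,"z": 0.02,"ax": 0.02,"ay": 0,"az": 0,"grip": 255}]'

```text
time_s: 6.08
ee_pos: [0.4508, -0.2693, 0.0778]
eef_rot: [0.001, 0.797, 0.604, -0.0]
force: [0.2, -0.0, 0.5]
grip_width: 0.065
```

```bash
python3 - <<'E'
from h import *
import pickle
s=st()
im=ctrl.snapshot("wrist")[:,:,::-1];cv2.imwrite("pics/w4.png",im)
s=st();pickle.dump(s,open("sgrasp.pkl","wb"))
E
```

```text
t 6.08 p [ 0.4508 -0.2693  0.0778] z [ 0.    -0.001 -1.   ] x [ 0.2702  0.9628 -0.001 ] yaw_x 74.32 F [ 0.22 -0.04  0.49] M [-0.03   0.025 -0.013] g 0.0652 j [-0.75  0.2   1.98 -0.    0.96 -0.48]
t 6.13 p [ 0.4508 -0.2692  0.0777] z [ 0.    -0.001 -1.   ] x [ 0.2701  0.9628 -0.001 ] yaw_x 74.33 F [-0.02 -0.12  0.25] M [-0.028  0.024  0.024] g 0.059 j [-0.75  0.2   1.98 -0.    0.96 -0.48]
```

View pics/w4.png

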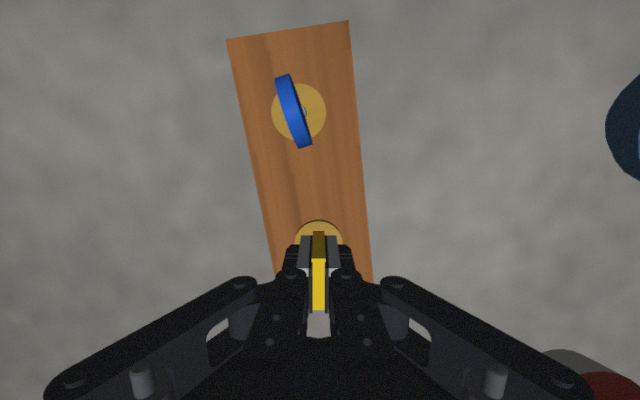

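Request:
apply_moves --moves '[{"x": 0,"y": 0,"z": -0.2,"ax": 0,"ay": 0,"az": 0,"grip": 255},{"x": 0,"y": 0,"z": -0.5,"ax": 0,"ay": 0,"az": 0,"grip": 255},{"x": 0,"y": 0,"z": -0.9,"ax": 0,"ay": 0,"az": 0,"grip": 255},{"x": 0,"y": 0,"z": -1.4,"ax": 0,"ay": 0,"az": 0,"grip": 255},{"x": 0,"y": 0,"z": -1.9,"ax": 0,"ay": 0,"az": 0,"grip": 255},{"x": 0,"y": 0,"z": -2.4,"ax": 0,"ay": 0,"az": 0,"grip": 255},{"x": 0,"y": 0,"z": -2.8,"ax": 0,"ay": 0,"az": 0,"grip": 255},{"x": 0,"y": 0,"z": -3.0,"ax": 0,"ay": 0,"az": 0,"grip": 255},{"x": 0,"y": 0,"z": -3.0,"ax": 0,"ay": 0,"az": 0,"grip": 255}]'

```text
time_s: 6.88
ee_pos: [0.4518, -0.27, 0.2009]
eef_rot: [0.003, 0.797, 0.604, 0.0]
force: [0.5, -0.6, -0.6]
grip_width: 0.064
```

```bash
python3 - <<'E'
from h import *
s=st()
im=ctrl.snapshot("wrist")[:,:,::-1];cv2.imwrite("pics/w5.png",cv2.resize(im[180:340,230:410],None,fx=3.5,fy=3.5,interpolation=cv2.INTER_CUBIC))
delta([.5196,.2352,.2],84.5)
E
```

```text
t 6.88 p [ 0.4518 -0.27    0.2009] z [ 0.004 -0.005 -1.   ] x [ 0.2701  0.9628 -0.0035] yaw_x 74.33 F [ 0.54 -0.55 -0.58] M [ 0.027 -0.013 -0.029] g 0.0644 j [-0.75  0.01  1.92 -0.    1.2  -0.48]
shift [12.609 -1.76  -0.057] turn [ 0.03   0.027 -2.034]
```

View pics/w5.png

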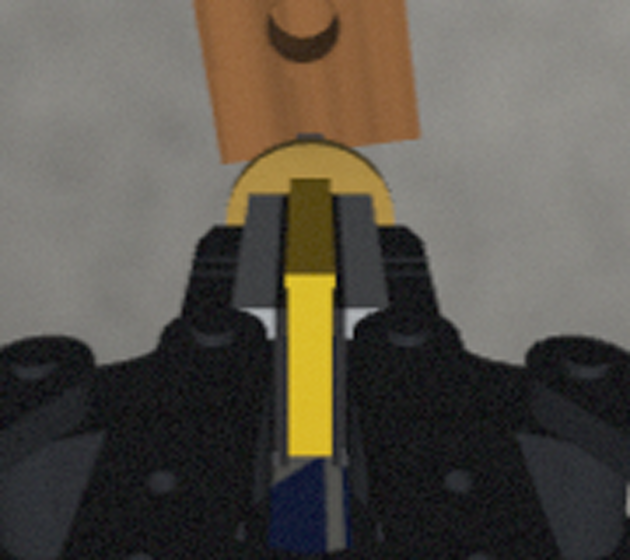

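Request:
apply_moves --moves '[{"x": 0.6,"y": -0.1,"z": 0,"ax": 0,"ay": 0,"az": -0.2,"grip": 255},{"x": 1.5,"y": -0.2,"z": 0,"ax": 0,"ay": 0,"az": -0.4,"grip": 255},{"x": 2.5,"y": -0.4,"z": 0,"ax": 0,"ay": 0,"az": -0.6,"grip": 255},{"x": 3.5,"y": -0.5,"z": 0,"ax": 0,"ay": 0,"az": -0.8,"grip": 255},{"x": 4.5,"y": -0.6,"z": 0,"ax": 0,"ay": 0,"az": -1.0,"grip": 255},{"x": 5.5,"y": -0.8,"z": 0,"ax": 0,"ay": 0,"az": -1.2,"grip": 255},{"x": 6.5,"y": -0.9,"z": 0,"ax": 0,"ay": 0,"az": -1.4,"grip": 255},{"x": 7.5,"y": -1.0,"z": 0,"ax": 0,"ay": 0,"az": -1.6,"grip": 255},{"x": 8.5,"y": -1.2,"z": 0,"ax": 0,"ay": 0,"az": -1.8,"grip": 255},{"x": 9.5,"y": -1.3,"z": 0,"ax": 0,"ay": 0,"az": -2.0,"grip": 255},{"x": 10.5,"y": -1.5,"z": 0,"ax": 0,"ay": 0,"az": -2.0,"grip": 255},{"x": 11.5,"y": -1.6,"z": 0,"ax": 0,"ay": 0,"az": -2.0,"grip": 255}]'

```text
time_s: 7.93
ee_pos: [0.5123, 0.1928, 0.1962]
eef_rot: [0.001, 0.741, 0.671, -0.001]
force: [1.3, -0.3, -1.0]
grip_width: 0.065
```

```bash
python3 - <<'E'
from h import *
s=st()
delta([.5196,.2352,.18],84.5)
E
```

```text
t 7.93 p [0.5123 0.1928 0.1962] z [-0.001 -0.003 -1.   ] x [ 0.0984  0.9951 -0.0033] yaw_x 84.35 F [ 1.31 -0.27 -0.98] M [-0.026 -0.054  0.003] g 0.0654 j [ 0.15  0.07  1.87 -0.    1.2   0.25]
shift [1.073 0.077 0.401] turn [-0.007  0.038 -0.03 ]
```

Request:
apply_moves --moves '[{"x": 0.6,"y": 0.04,"z": 0.2,"ax": 0,"ay": 0,"az": 0,"grip": 255},{"x": 1.07,"y": 0.08,"z": 0.4,"ax": 0,"ay": 0.04,"az": -0.03,"grip": 255},{"x": 1.07,"y": 0.08,"z": 0.4,"ax": 0,"ay": 0.04,"az": -0.03,"grip": 255},{"x": 1.07,"y": 0.08,"z": 0.4,"ax": 0,"ay": 0.04,"az": -0.03,"grip": 255},{"x": 1.07,"y": 0.08,"z": 0.4,"ax": 0,"ay": 0.04,"az": -0.03,"grip": 255}]'

```text
time_s: 8.35
ee_pos: [0.5192, 0.2344, 0.1792]
eef_rot: [-0.001, 0.74, 0.672, -0.001]
force: [-0.2, -0.4, -1.3]
grip_width: 0.065
```

```bash
python3 - <<'E'
from h import *
import pickle
s=st();pickle.dump(s,open("s6.pkl","wb"))
im=ctrl.snapshot("wrist")[:,:,::-1];cv2.imwrite("pics/w6.png",im)
cv2.imwrite("pics/w6c.png",cv2.resize(im[130:300,220:420],None,fx=3.5,fy=3.5,interpolation=cv2.INTER_CUBIC))
im=ctrl.snapshot("top")[:,:,::-1];cv2.imwrite("pics/t6.png",cv2.resize(im[180:285,155:285],None,fx=5,fy=5,interpolation=cv2.INTER_CUBIC))
im=ctrl.snapshot("scene")[:,:,::-1];cv2.imwrite("pics/s6.png",cv2.resize(im[170:300,380:520],None,fx=4,fy=4,interpolation=cv2.INTER_CUBIC))
E
```

```text
t 8.35 p [0.5192 0.2344 0.1792] z [-0.002 -0.001 -1.   ] x [ 9.610e-02  9.954e-01 -7.000e-04] yaw_x 84.48 F [-0.24 -0.36 -1.32] M [-0.016  0.053  0.002] g 0.0655 j [ 0.23  0.14  1.82 -0.    1.18  0.32]
```

View pics/w6c.png

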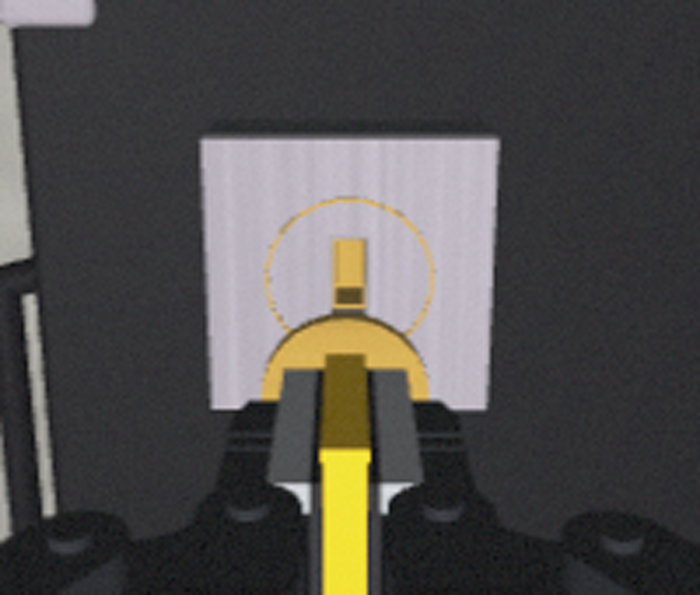

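View pics/s6.png

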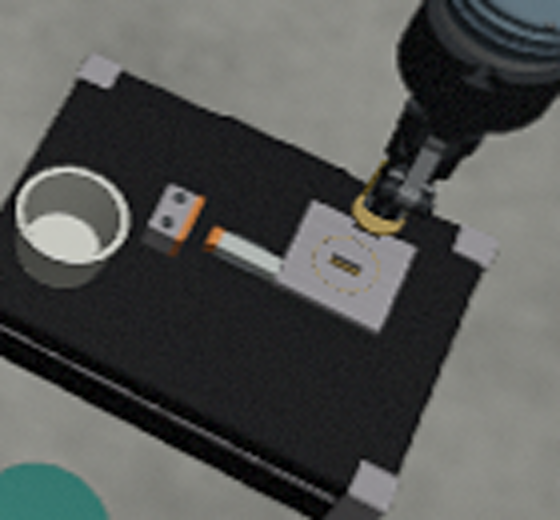

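```bash
python3 - <<'E'
from h import *
import pickle;s=pickle.load(open("s6.pkl","rb"))
f=lambda u,v:(220+(u+.5)/3.5-.5,130+(v+.5)/3.5-.5)
m=rot(s).as_matrix();T=s["ee_pos"]
def tl(P): return np.round((m.T@(P-T))*1000,2)
l=tl(onz("wrist",f(350,197),.084,s)); print("lock via ring top", l-[19,0,0])
l=tl(onz("wrist",f(349.5,238),.084,s)); print("slot top edge", l-[9.2,0,0])
print("sides",tl(onz("wrist",f(265,278),.084,s)),tl(onz("wrist",f(436,278),.084,s)))
for uv in [(201,138),(499,138),(487,409),(211,409)]: print(tl(onz("wrist",f(*uv),.084,s)))
z=T[2]-.033
print("collar far",tl(onz("wrist",f(346,318),z,s))-[14,0,0],"sides",tl(onz("wrist",f(262,395),z,s)),tl(onz("wrist",f(429,395),z,s)))
zb=T[2]-.006+.015
print("bow top near/far edge", tl(onz("wrist",f(346,450),zb,s)))
print("bow l/r far", tl(onz("wrist",f(321.5,450),zb,s)),tl(onz("wrist",f(370,450),zb,s)))
E
```

```text
lock via ring top [ 0.69  0.55 95.22]
slot top edge [ 1.12  0.46 95.22]
sides [  0.94 -18.51  95.27] [ 0.98 19.9  95.19]
[ 32.75 -31.6   95.28]
[32.81 32.63 95.14]
[-31.26  32.65  95.18]
[-31.36 -31.83  95.32]
collar far [ 1.07 -0.42 32.99] sides [  1.52 -14.25  33.03] [ 1.55 13.27 32.97]
bow top near/far edge [14.04 -0.48 -9.01]
bow l/r far [14.03 -3.44 -9.  ] [14.04  2.42 -9.02]
```

Request:
apply_moves --moves '[{"x": -0.008,"y": 0.025,"z": 0.2,"ax": 0,"ay": 0,"az": 0,"grip": 255},{"x": -0.008,"y": 0.025,"z": 0.5,"ax": 0,"ay": 0,"az": 0,"grip": 255},{"x": -0.008,"y": 0.025,"z": 0.75,"ax": 0,"ay": 0,"az": 0,"grip": 255},{"x": -0.008,"y": 0.025,"z": 0.85,"ax": 0,"ay": 0,"az": 0,"grip": 255},{"x": -0.008,"y": 0.025,"z": 0.85,"ax": 0,"ay": 0,"az": 0,"grip": 255},{"x": -0.008,"y": 0.025,"z": 0.85,"ax": 0,"ay": 0,"az": 0,"grip": 255}]'

```text
time_s: 9.0
ee_pos: [0.5205, 0.2335, 0.1456]
eef_rot: [-0.0, 0.741, 0.672, -0.001]
force: [-0.4, -0.1, -0.9]
grip_width: 0.061
```

```bash
python3 - <<'E'
from h import *
import pickle
s=st();pickle.dump(s,open("s7.pkl","wb"))
im=ctrl.snapshot("wrist")[:,:,::-1]
cv2.imwrite("pics/w7c.png",cv2.resize(im[150:300,220:420],None,fx=3.5,fy=3.5,interpolation=cv2.INTER_CUBIC))
E
```

```text
t 9.0 p [0.5205 0.2335 0.1456] z [-0.002 -0.    -1.   ] x [ 9.740e-02  9.952e-01 -3.000e-04] yaw_x 84.41 F [-0.35 -0.12 -0.92] M [-0.016  0.029 -0.014] g 0.0607 j [0.22 0.19 1.84 0.   1.11 0.32]
```

View pics/w7c.png

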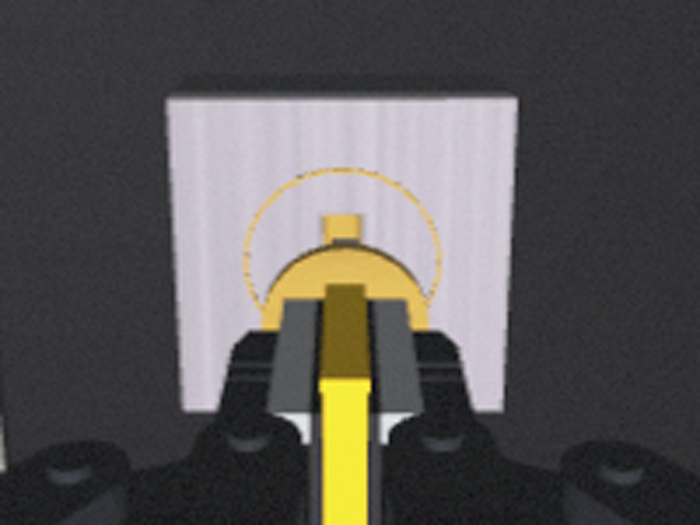

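```bash
python3 - <<'E'
from h import *
import pickle;s=pickle.load(open("s7.pkl","rb"))
f=lambda u,v:(220+(u+.5)/3.5-.5,150+(v+.5)/3.5-.5)
m=rot(s).as_matrix();T=s["ee_pos"]
def tl(P): return np.round((m.T@(P-T))*1000,2)
print("ring",tl(onz("wrist",f(342.5,168),.084,s))-[19,0,0])
for uv in [(167,98),(517,98),(503,411),(182,411)]: print(tl(onz("wrist",f(*uv),.084,s)))
print("slot",tl(onz("wrist",f(322,215),.084,s)),tl(onz("wrist",f(362,215),.084,s)))
z=T[2]-.033
print("collar far",tl(onz("wrist",f(346,245),z,s))-[14,0,0],"sides",tl(onz("wrist",f(262,322),z,s)),tl(onz("wrist",f(429,322),z,s)))
E
```

```text
ring [ 1.14 -1.03 61.58]
[ 33.46 -33.17  61.62]
[33.52 30.91 61.52]
[-30.74  31.24  61.54]
[-30.82 -33.33  61.64]
slot [10.85 -4.92 61.59] [10.86  2.66 61.57]
collar far [ 1.58 -0.42 33.  ] sides [  2.06 -14.23  33.02] [ 2.09 13.26 32.98]
```

Request:
apply_moves --moves '[{"x": -0.004,"y": -0.016,"z": 0.04,"ax": 0,"ay": 0,"az": -0.01,"grip": 255},{"x": -0.004,"y": -0.016,"z": 0.08,"ax": 0,"ay": 0,"az": -0.01,"grip": 255},{"x": -0.004,"y": -0.016,"z": 0.12,"ax": 0,"ay": 0,"az": -0.01,"grip": 255},{"x": -0.004,"y": -0.016,"z": 0.16,"ax": 0,"ay": 0,"az": -0.01,"grip": 255},{"x": -0.004,"y": -0.016,"z": 0.2,"ax": 0,"ay": 0,"az": -0.01,"grip": 255},{"x": -0.004,"y": -0.016,"z": 0.22,"ax": 0,"ay": 0,"az": -0.01,"grip": 255},{"x": -0.004,"y": -0.016,"z": 0.22,"ax": 0,"ay": 0,"az": -0.01,"grip": 255}]'

```text
time_s: 9.63
ee_pos: [0.5201, 0.2335, 0.1371]
eef_rot: [-0.0, 0.74, 0.672, -0.0]
force: [0.5, -0.1, 0.0]
grip_width: 0.062
```

```bash
python3 - <<'E'
from h import *
import pickle
s=st();pickle.dump(s,open("s8.pkl","wb"))
im=ctrl.snapshot("wrist")[:,:,::-1]
cv2.imwrite("pics/w8c.png",cv2.resize(im[150:300,220:420],None,fx=3.5,fy=3.5,interpolation=cv2.INTER_CUBIC))
E
```

```text
t 9.63 p [0.5201 0.2335 0.1371] z [-0.001 -0.    -1.   ] x [ 9.650e-02  9.953e-01 -1.000e-04] yaw_x 84.46 F [ 0.46 -0.06  0.02] M [-0.007  0.042 -0.019] g 0.0625 j [0.22 0.2  1.85 0.   1.1  0.32]
```

View pics/w8c.png

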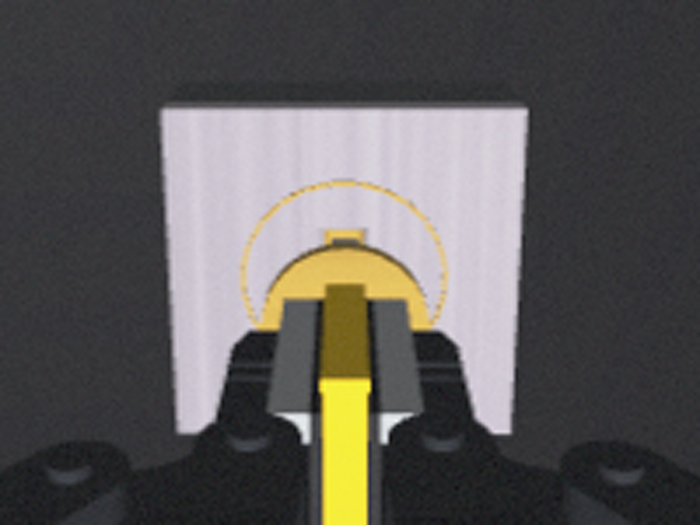

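Request:
apply_moves --moves '[{"x": 0,"y": 0,"z": 0.06,"ax": 0,"ay": 0,"az": 0,"grip": 255},{"x": 0,"y": 0,"z": 0.12,"ax": 0,"ay": 0,"az": 0,"grip": 255},{"x": 0,"y": 0,"z": 0.18,"ax": 0,"ay": 0,"az": 0,"grip": 255},{"x": 0,"y": 0,"z": 0.24,"ax": 0,"ay": 0,"az": 0,"grip": 255},{"x": 0,"y": 0,"z": 0.3,"ax": 0,"ay": 0,"az": 0,"grip": 255},{"x": 0,"y": 0,"z": 0.34,"ax": 0,"ay": 0,"az": 0,"grip": 255},{"x": 0,"y": 0,"z": 0.35,"ax": 0,"ay": 0,"az": 0,"grip": 255}]'

```text
time_s: 10.27
ee_pos: [0.5201, 0.2337, 0.123]
eef_rot: [-0.0, 0.74, 0.672, -0.0]
force: [-1.0, 1.5, 0.0]
grip_width: 0.062
```

```bash
python3 - <<'E'
from h import *
import pickle
s=st();pickle.dump(s,open("s9.pkl","wb"))
im=ctrl.snapshot("wrist")[:,:,::-1]
cv2.imwrite("pics/w9c.png",cv2.resize(im[150:300,220:420],None,fx=3.5,fy=3.5,interpolation=cv2.INTER_CUBIC))
st()
E
```

```text
t 10.27 p [0.5201 0.2337 0.123 ] z [-0.001  0.    -1.   ] x [9.650e-02 9.953e-01 3.000e-04] yaw_x 84.46 F [-0.95  1.5   0.05] M [ 0.255  0.022 -0.011] g 0.0619 j [0.22 0.22 1.85 0.   1.07 0.32]
t 10.32 p [0.5201 0.2337 0.123 ] z [-0.001  0.    -1.   ] x [9.650e-02 9.953e-01 2.000e-04] yaw_x 84.46 F [ 0.55  1.56 -1.88] M [ 0.286 -0.024  0.011] g 0.0636 j [0.22 0.22 1.85 0.   1.07 0.32]
```

View pics/w9c.png

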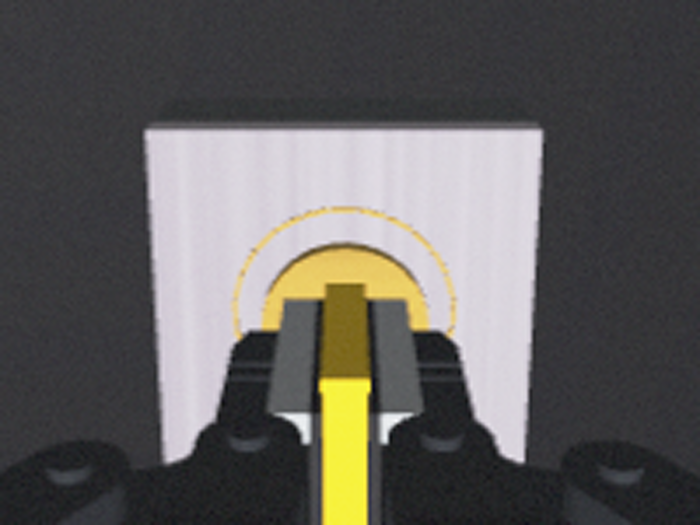

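Request:
apply_moves --moves '[{"x": 0.008,"y": 0,"z": 0,"ax": 0,"ay": 0,"az": 0,"grip": 255},{"x": 0.008,"y": 0,"z": 0.015,"ax": 0,"ay": 0,"az": 0,"grip": 255},{"x": 0.008,"y": 0,"z": 0.03,"ax": 0,"ay": 0,"az": 0,"grip": 255},{"x": 0.008,"y": 0,"z": 0.035,"ax": 0,"ay": 0,"az": 0,"grip": 255},{"x": 0.008,"y": 0,"z": 0.035,"ax": 0,"ay": 0,"az": 0,"grip": 255}]'

```text
time_s: 10.73
ee_pos: [0.5202, 0.2339, 0.1218]
eef_rot: [-0.0, 0.74, 0.672, -0.0]
force: [-0.5, -0.7, 1.7]
grip_width: 0.064
```

```bash
python3 - <<'E'
from h import *
import pickle
s=st();pickle.dump(s,open("s10.pkl","wb"))
im=ctrl.snapshot("wrist")[:,:,::-1]
cv2.imwrite("pics/w10c.png",cv2.resize(im[150:300,220:420],None,fx=3.5,fy=3.5,interpolation=cv2.INTER_CUBIC))
E
```

```text
t 10.73 p [0.5202 0.2339 0.1218] z [-0.001  0.    -1.   ] x [ 9.650e-02  9.953e-01 -1.000e-04] yaw_x 84.46 F [-0.5  -0.66  1.7 ] M [-0.048  0.094  0.023] g 0.0638 j [0.22 0.22 1.85 0.   1.07 0.32]
```

View pics/w10c.png

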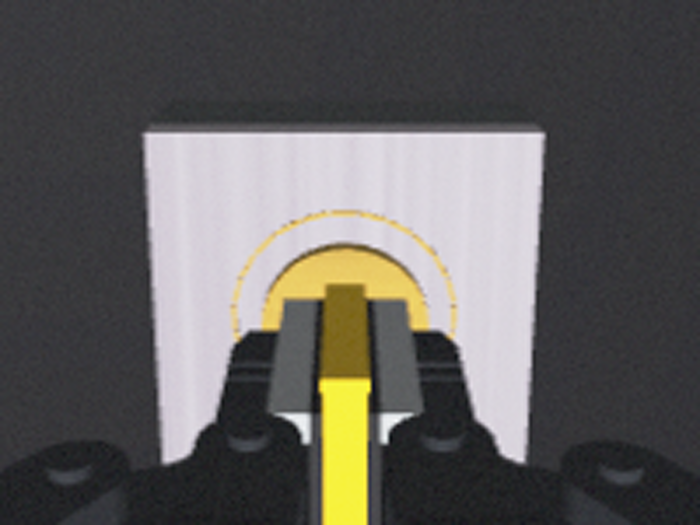

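Request:
apply_moves --moves '[{"x": 0,"y": 0,"z": 0.01,"ax": 0,"ay": 0,"az": 0,"grip": 255},{"x": 0,"y": 0,"z": 0.02,"ax": 0,"ay": 0,"az": 0,"grip": 255},{"x": 0,"y": 0,"z": 0.02,"ax": 0,"ay": 0,"az": 0,"grip": 255}]'

```text
time_s: 11.03
ee_pos: [0.5202, 0.2339, 0.1218]
eef_rot: [-0.0, 0.74, 0.672, -0.0]
force: [-3.9, -0.6, 5.4]
grip_width: 0.063
```

```bash
python3 - <<'E'
from h import *
s=st()
E
```

```text
t 11.03 p [0.5202 0.2339 0.1218] z [-0.001 -0.    -1.   ] x [ 9.630e-02  9.954e-01 -3.000e-04] yaw_x 84.47 F [-3.88 -0.63  5.43] M [-0.164  0.582 -0.005] g 0.063 j [0.22 0.22 1.85 0.   1.07 0.32]
```

```bash
python3 - <<'E'
from h import *
import pickle;s=pickle.load(open("s10.pkl","rb"))
f=lambda u,v:(220+(u+.5)/3.5-.5,150+(v+.5)/3.5-.5)
m=rot(s).as_matrix();T=s["ee_pos"]
def tl(P): return np.round((m.T@(P-T))*1000,2)
print("ring",tl(onz("wrist",f(343.5,211),.084,s))-[19,0,0])
for uv in [(144,132),(545,132)]: print(tl(onz("wrist",f(*uv),.084,s))-[32,0,0])
z=.087
print("collar far",tl(onz("wrist",f(345.5,243.5),z,s))-[14,0,0],"sides",tl(onz("wrist",f(262,322),z,s)),tl(onz("wrist",f(429,322),z,s)))
E
```

```text
ring [ 0.73 -0.82 37.77]
[  1.08 -32.82  37.8 ]
[ 1.12 31.48 37.74]
collar far [ 1.17 -0.49 34.77] sides [  1.24 -14.39  34.78] [ 1.26 13.42 34.76]
```

Request:
apply_moves --moves '[{"x": 0,"y": -0.006,"z": 0,"ax": 0,"ay": 0,"az": 0,"grip": 255},{"x": 0,"y": -0.007,"z": 0,"ax": 0,"ay": 0,"az": 0.5,"grip": 255},{"x": 0,"y": -0.008,"z": 0,"ax": 0,"ay": 0,"az": 1.0,"grip": 255},{"x": 0,"y": -0.009,"z": 0,"ax": 0,"ay": 0,"az": 1.5,"grip": 255},{"x": 0,"y": -0.01,"z": 0,"ax": 0,"ay": 0,"az": 2.0,"grip": 255},{"x": 0,"y": -0.01,"z": 0,"ax": 0,"ay": 0,"az": 2.0,"grip": 255}]'

```text
time_s: 11.53
ee_pos: [0.52, 0.234, 0.1218]
eef_rot: [-0.0, 0.796, 0.605, -0.0]
force: [-0.7, 0.7, -0.8]
grip_width: 0.064
```

```bash
python3 - <<'E'
from h import *
s=st()
E
```

```text
t 11.53 p [0.52   0.234  0.1218] z [-0.001  0.    -1.   ] x [ 0.2684  0.9633 -0.    ] yaw_x 74.43 F [-0.67  0.67 -0.84] M [0.07  0.014 0.012] g 0.064 j [0.22 0.22 1.85 0.   1.07 0.5 ]
```

Request:
apply_moves --moves '[{"x": 0,"y": -0.001,"z": 0,"ax": 0,"ay": 0,"az": 0.5,"grip": 255},{"x": 0,"y": -0.002,"z": 0,"ax": 0,"ay": 0,"az": 1.0,"grip": 255},{"x": 0,"y": -0.003,"z": 0,"ax": 0,"ay": 0,"az": 1.5,"grip": 255},{"x": 0,"y": -0.004,"z": 0,"ax": 0,"ay": 0,"az": 2.0,"grip": 255},{"x": 0,"y": -0.005,"z": 0,"ax": 0,"ay": 0,"az": 2.5,"grip": 255},{"x": 0,"y": -0.005,"z": 0,"ax": 0,"ay": 0,"az": 3.0,"grip": 255},{"x": 0.001,"y": -0.006,"z": 0,"ax": 0,"ay": 0,"az": 3.5,"grip": 255},{"x": 0.001,"y": -0.006,"z": 0,"ax": 0,"ay": 0,"az": 4.0,"grip": 255},{"x": 0.001,"y": -0.006,"z": 0,"ax": 0,"ay": 0,"az": 4.0,"grip": 255}]'

```text
time_s: 12.28
ee_pos: [0.5198, 0.2341, 0.1218]
eef_rot: [-0.0, 0.889, 0.458, -0.0]
force: [-0.9, -0.5, 0.6]
grip_width: 0.063
```

```bash
python3 - <<'E'
from h import *
s=st()
im=ctrl.snapshot("wrist")[:,:,::-1]
cv2.imwrite("pics/w11.png",im)
E
```

```text
t 12.28 p [0.5198 0.2341 0.1218] z [-0.  0. -1.] x [ 5.813e-01  8.137e-01 -1.000e-04] yaw_x 54.46 F [-0.89 -0.53  0.62] M [0.029 0.033 0.016] g 0.0626 j [0.22 0.22 1.85 0.   1.07 0.84]
```

View pics/w11.png

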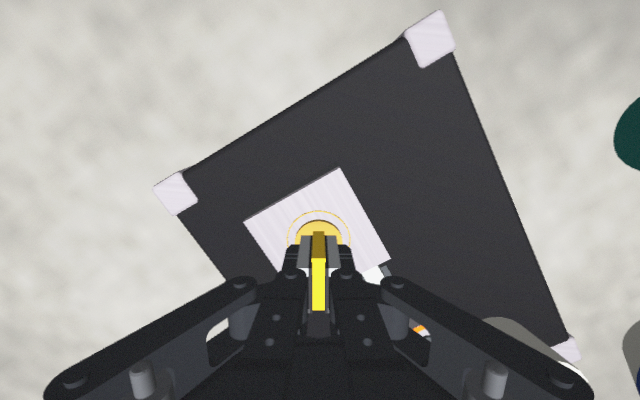

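Request:
apply_moves --moves '[{"x": 0,"y": -0.001,"z": 0,"ax": 0,"ay": 0,"az": 0.4,"grip": 255},{"x": 0,"y": -0.002,"z": 0,"ax": 0,"ay": 0,"az": 0.8,"grip": 255},{"x": 0,"y": -0.002,"z": 0,"ax": 0,"ay": 0,"az": 1.2,"grip": 255},{"x": 0,"y": -0.003,"z": 0,"ax": 0,"ay": 0,"az": 1.6,"grip": 255},{"x": 0,"y": -0.003,"z": 0,"ax": 0,"ay": 0,"az": 1.6,"grip": 255}]'

```text
time_s: 12.75
ee_pos: [0.5198, 0.2342, 0.1218]
eef_rot: [-0.0, 0.918, 0.396, -0.0]
force: [-0.4, -0.8, 1.3]
grip_width: 0.066
```

```bash
python3 - <<'E'
from h import *
s=st()
im=ctrl.snapshot("top")[:,:,::-1];a=cv2.resize(im[205:260,175:255],None,fx=8,fy=8,interpolation=cv2.INTER_CUBIC)
st()
im=ctrl.snapshot("scene")[:,:,::-1];b=cv2.resize(im[200:270,405:485],None,fx=8,fy=8,interpolation=cv2.INTER_CUBIC)
st()
cv2.imwrite("pics/t12.png",a);cv2.imwrite("pics/s12.png",b)
E
```

```text
t 12.75 p [0.5198 0.2342 0.1218] z [-0.  0. -1.] x [ 6.871e-01  7.265e-01 -1.000e-04] yaw_x 46.6 F [-0.43 -0.85  1.34] M [-0.082  0.025  0.024] g 0.0662 j [0.22 0.22 1.85 0.   1.07 0.98]
t 12.8 p [0.5198 0.2341 0.1218] z [-0.  0. -1.] x [ 6.865e-01  7.271e-01 -1.000e-04] yaw_x 46.65 F [ 0.29 -0.27  1.75] M [-0.064  0.027  0.014] g 0.0587 j [0.22 0.22 1.85 0.   1.07 0.98]
t 12.85 p [0.5198 0.2342 0.1218] z [-0.  0. -1.] x [ 6.865e-01  7.271e-01 -1.000e-04] yaw_x 46.64 F [ 0.82 -0.34 -0.15] M [-0.02  -0.013  0.034] g 0.0614 j [0.22 0.22 1.85 0.   1.07 0.98]
```

View pics/t12.png

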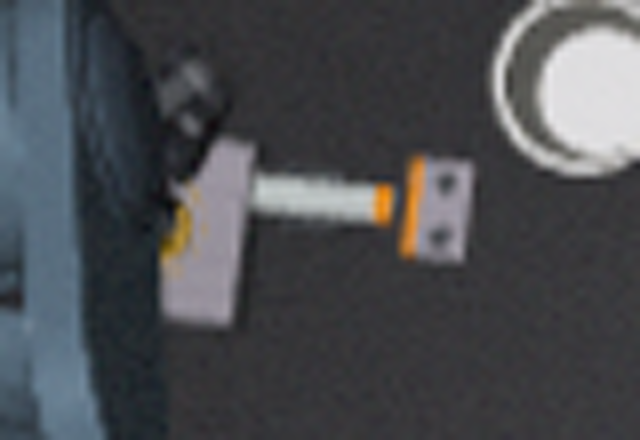

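View pics/s12.png

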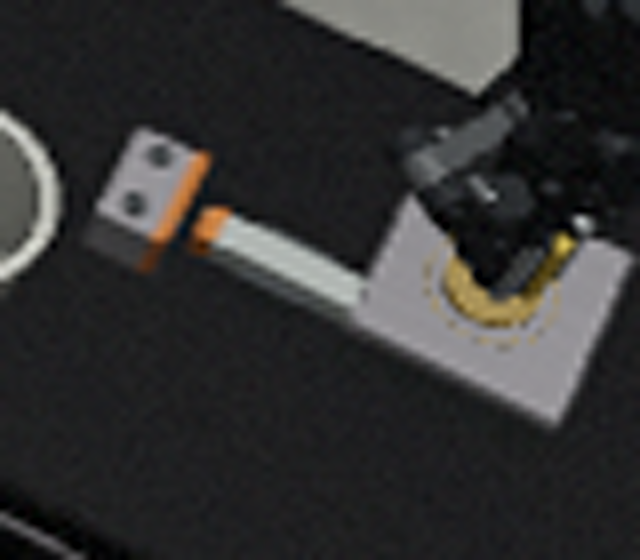

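Request:
apply_moves --moves '[{"x": 0,"y": -0.001,"z": 0,"ax": 0,"ay": 0,"az": 0.4,"grip": 255},{"x": 0,"y": -0.001,"z": 0,"ax": 0,"ay": 0,"az": 0.8,"grip": 255},{"x": 0,"y": -0.002,"z": 0,"ax": 0,"ay": 0,"az": 1.2,"grip": 255},{"x": 0,"y": -0.002,"z": 0,"ax": 0,"ay": 0,"az": 1.6,"grip": 255},{"x": 0,"y": -0.003,"z": 0,"ax": 0,"ay": 0,"az": 1.8,"grip": 255},{"x": 0,"y": -0.003,"z": 0,"ax": 0,"ay": 0,"az": 1.8,"grip": 255}]'

```text
time_s: 13.35
ee_pos: [0.5197, 0.2342, 0.1218]
eef_rot: [0.0, 0.946, 0.323, -0.0]
force: [0.4, -0.5, -0.6]
grip_width: 0.064
```

```bash
python3 - <<'E'
from h import *
s=st()
im=ctrl.snapshot("top")[:,:,::-1];a=cv2.resize(im[205:260,175:255],None,fx=8,fy=8,interpolation=cv2.INTER_CUBIC)
st()
im=ctrl.snapshot("scene")[:,:,::-1];b=cv2.resize(im[200:270,405:485],None,fx=8,fy=8,interpolation=cv2.INTER_CUBIC)
st()
cv2.imwrite("pics/t13.png",a);cv2.imwrite("pics/s13.png",b)
E
```

```text
t 13.35 p [0.5197 0.2342 0.1218] z [-0. -0. -1.] x [ 0.7913  0.6114 -0.    ] yaw_x 37.69 F [ 0.41 -0.54 -0.56] M [-0.097 -0.049  0.055] g 0.0639 j [ 0.22  0.22  1.85 -0.    1.07  1.14]
t 13.4 p [0.5197 0.2342 0.1218] z [-0.  0. -1.] x [ 0.7911  0.6117 -0.    ] yaw_x 37.71 F [0.27 0.19 0.41] M [-0.02  -0.037  0.049] g 0.0616 j [0.22 0.22 1.85 0.   1.07 1.14]
t 13.45 p [0.5198 0.2342 0.1218] z [-0. -0. -1.] x [ 7.912e-01  6.116e-01 -1.000e-04] yaw_x 37.7 F [ 0.5  -0.88  0.17] M [-0.085 -0.03   0.033] g 0.0633 j [ 0.22  0.22  1.85 -0.    1.07  1.14]
```

View pics/s13.png

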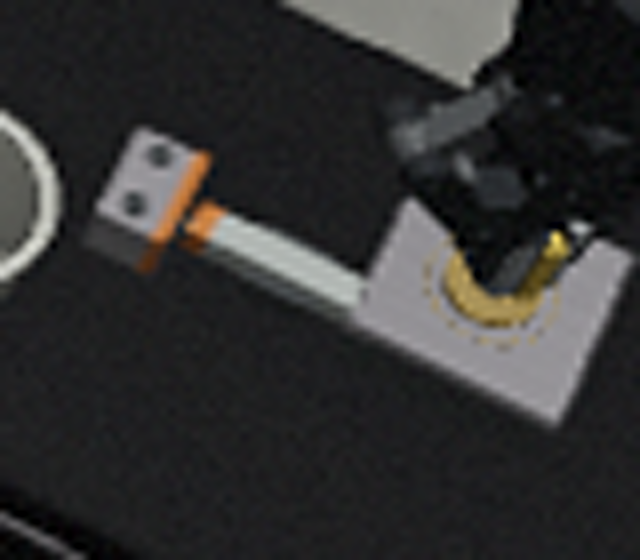

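View pics/t13.png

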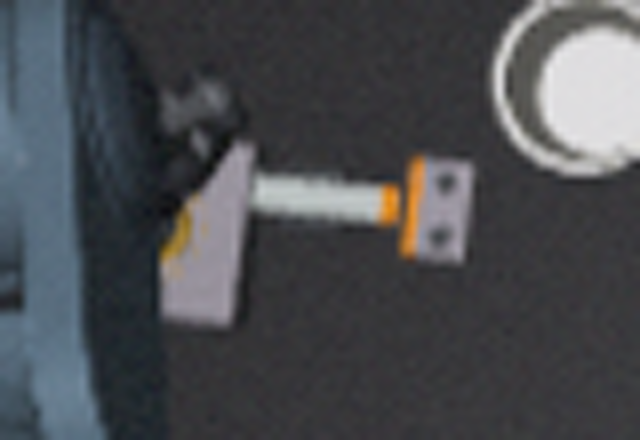

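Request:
apply_moves --moves '[{"x": 0,"y": 0,"z": 0,"ax": 0,"ay": 0,"az": 0.2,"grip": 255},{"x": 0,"y": 0,"z": 0,"ax": 0,"ay": 0,"az": 0.4,"grip": 255},{"x": 0,"y": -0.001,"z": 0,"ax": 0,"ay": 0,"az": 0.6,"grip": 255},{"x": 0,"y": -0.001,"z": 0,"ax": 0,"ay": 0,"az": 0.6,"grip": 255}]'

```text
time_s: 13.78
ee_pos: [0.5197, 0.2342, 0.1218]
eef_rot: [0.0, 0.955, 0.298, -0.0]
force: [-0.5, -1.1, -0.5]
grip_width: 0.062
```

```bash
cat > m.py <<'E'
from h import *
import sys
s=st();n=int(sys.argv[1]) if len(sys.argv)>1 else 3
M=[s["wrist_torque"]]
for i in range(n):
    im=ctrl.snapshot("top")[:,:,::-1];M.append(ctrl.sense()["wrist_torque"])
print("mean M",np.mean(M,0).round(3),np.std(M,0).round(3))
cv2.imwrite("pics/tm%d.png"%int(100*s["time_s"]),cv2.resize(im[205:260,175:255],None,fx=8,fy=8,interpolation=cv2.INTER_CUBIC))
E
python3 m.py
```

```text
t 13.78 p [0.5197 0.2342 0.1218] z [ 0. -0. -1.] x [ 0.8226  0.5687 -0.    ] yaw_x 34.66 F [-0.55 -1.1  -0.49] M [-0.107  0.072  0.007] g 0.0624 j [ 0.22  0.22  1.85 -0.    1.07  1.19]
mean M [-0.12   0.023  0.019] [0.026 0.04  0.013]
```

Request:
apply_moves --moves '[{"x": 0,"y": 0,"z": 0,"ax": 0,"ay": 0,"az": 0.15,"grip": 255},{"x": 0,"y": 0,"z": 0,"ax": 0,"ay": 0,"az": 0.3,"grip": 255},{"x": 0,"y": 0,"z": 0,"ax": 0,"ay": 0,"az": 0.4,"grip": 255},{"x": 0,"y": 0,"z": 0,"ax": 0,"ay": 0,"az": 0.4,"grip": 255}]'

```text
time_s: 14.27
ee_pos: [0.5197, 0.2342, 0.1218]
eef_rot: [0.0, 0.96, 0.281, -0.0]
force: [-0.7, 0.1, 0.1]
grip_width: 0.06
```

```bash
python3 m.py; ls pics | grep tm
```

```text
t 14.27 p [0.5197 0.2342 0.1218] z [-0. -0. -1.] x [ 0.8417  0.5399 -0.    ] yaw_x 32.68 F [-0.7   0.14  0.06] M [-0.021  0.008  0.043] g 0.0604 j [ 0.22  0.22  1.85 -0.    1.07  1.22]
mean M [-0.057  0.005  0.036] [0.021 0.02  0.013]
tm1378.png
tm1426.png
```

View pics/tm1426.png

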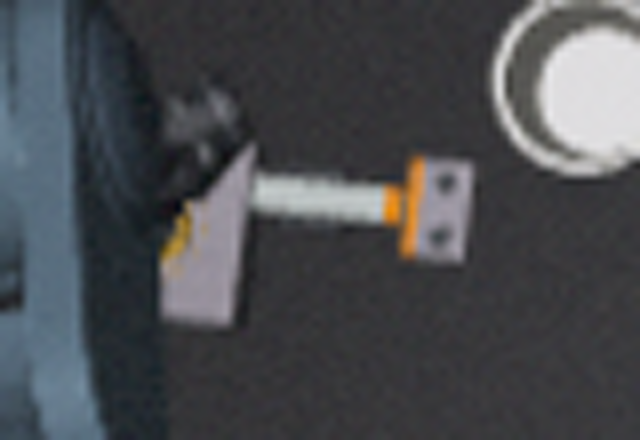

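Request:
apply_moves --moves '[{"x": 0,"y": 0,"z": 0,"ax": 0,"ay": 0,"az": 0.1,"grip": 255},{"x": 0,"y": 0,"z": 0,"ax": 0,"ay": 0,"az": 0.2,"grip": 255},{"x": 0,"y": 0,"z": 0,"ax": 0,"ay": 0,"az": 0.2,"grip": 255}]'

```text
time_s: 14.67
ee_pos: [0.5197, 0.2342, 0.1218]
eef_rot: [0.0, 0.962, 0.273, -0.0]
force: [-0.4, 0.0, 0.2]
grip_width: 0.062
```

```bash
python3 m.py
```

```text
t 14.67 p [0.5197 0.2342 0.1218] z [-0. -0. -1.] x [ 8.510e-01  5.252e-01 -1.000e-04] yaw_x 31.68 F [-0.37  0.05  0.22] M [-0.105 -0.016  0.074] g 0.0624 j [ 0.22  0.22  1.85 -0.    1.07  1.24]
mean M [-0.079 -0.012  0.045] [0.028 0.023 0.023]
```

Request:
apply_moves --moves '[{"x": 0,"y": 0,"z": 0,"ax": 0,"ay": 0,"az": 0.1,"grip": 255},{"x": 0,"y": 0,"z": 0,"ax": 0,"ay": 0,"az": 0.2,"grip": 255},{"x": 0,"y": 0,"z": 0,"ax": 0,"ay": 0,"az": 0.2,"grip": 255}]'

```text
time_s: 15.07
ee_pos: [0.5197, 0.2342, 0.1217]
eef_rot: [0.0, 0.964, 0.265, -0.0]
force: [-0.5, -0.3, -0.0]
grip_width: 0.062
```

```bash
python3 m.py
```

```text
t 15.07 p [0.5197 0.2342 0.1217] z [-0. -0. -1.] x [ 8.600e-01  5.102e-01 -1.000e-04] yaw_x 30.68 F [-0.45 -0.25 -0.04] M [-0.095  0.022  0.051] g 0.0623 j [ 0.22  0.22  1.85 -0.    1.07  1.26]
mean M [-0.1   -0.008  0.047] [0.018 0.024 0.029]
```

Request:
apply_moves --moves '[{"x": 0,"y": 0,"z": 0,"ax": 0,"ay": 0,"az": 0.1,"grip": 255},{"x": 0,"y": 0,"z": 0,"ax": 0,"ay": 0,"az": 0.2,"grip": 255},{"x": 0,"y": 0,"z": 0,"ax": 0,"ay": 0,"az": 0.2,"grip": 255}]'

```text
time_s: 15.47
ee_pos: [0.5197, 0.2342, 0.1218]
eef_rot: [0.0, 0.967, 0.256, -0.0]
force: [1.0, 0.2, 0.9]
grip_width: 0.062
```

```bash
python3 m.py
```

```text
t 15.47 p [0.5197 0.2342 0.1218] z [-0. -0. -1.] x [ 0.8688  0.4951 -0.    ] yaw_x 29.68 F [0.96 0.21 0.9 ] M [-0.144 -0.045  0.036] g 0.0619 j [ 0.22  0.22  1.85 -0.    1.07  1.28]
mean M [-0.097 -0.021  0.025] [0.028 0.019 0.025]
```

Request:
apply_moves --moves '[{"x": 0,"y": 0,"z": 0,"ax": 0,"ay": 0,"az": 0.1,"grip": 255},{"x": 0,"y": 0,"z": 0,"ax": 0,"ay": 0,"az": 0.2,"grip": 255},{"x": 0,"y": 0,"z": 0,"ax": 0,"ay": 0,"az": 0.2,"grip": 255}]'

```text
time_s: 15.87
ee_pos: [0.5197, 0.2342, 0.1218]
eef_rot: [-0.0, 0.969, 0.248, -0.0]
force: [0.3, -0.6, 1.3]
grip_width: 0.061
```

```bash
python3 m.py
```

```text
t 15.87 p [0.5197 0.2342 0.1218] z [-0.  0. -1.] x [ 0.8774  0.4798 -0.    ] yaw_x 28.67 F [ 0.27 -0.57  1.31] M [-0.079 -0.004  0.077] g 0.0612 j [0.22 0.22 1.85 0.   1.07 1.29]
mean M [-0.079 -0.013  0.06 ] [0.036 0.036 0.012]
```

Request:
apply_moves --moves '[{"x": 0,"y": 0,"z": 0,"ax": 0,"ay": 0,"az": 0.1,"grip": 255},{"x": 0,"y": 0,"z": 0,"ax": 0,"ay": 0,"az": 0.2,"grip": 255},{"x": 0,"y": 0,"z": 0,"ax": 0,"ay": 0,"az": 0.2,"grip": 255}]'

```text
time_s: 16.27
ee_pos: [0.5197, 0.2342, 0.1218]
eef_rot: [-0.0, 0.971, 0.239, -0.0]
force: [-0.0, -1.2, 0.8]
grip_width: 0.06
```

```bash
python3 m.py; ls pics|grep tm
```

```text
t 16.27 p [0.5197 0.2342 0.1218] z [-0. -0. -1.] x [ 8.856e-01  4.644e-01 -1.000e-04] yaw_x 27.67 F [-0.04 -1.22  0.84] M [-0.107 -0.01   0.058] g 0.0604 j [0.22 0.22 1.85 0.   1.07 1.31]
mean M [-0.092  0.001  0.044] [0.013 0.018 0.009]
tm1378.png
tm1426.png
tm1466.png
tm1506.png
tm1546.png
tm1586.png
tm1626.png
```

View pics/tm1626.png

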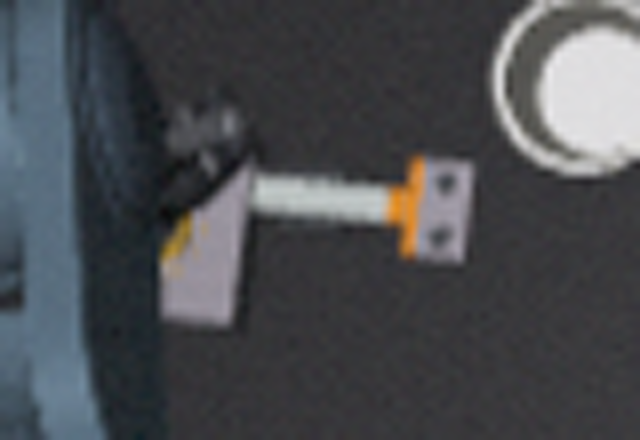

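Request:
apply_moves --moves '[{"x": 0,"y": 0,"z": 0,"ax": 0,"ay": 0,"az": 0.1,"grip": 255},{"x": 0,"y": 0,"z": 0,"ax": 0,"ay": 0,"az": 0.2,"grip": 255},{"x": 0,"y": 0,"z": 0,"ax": 0,"ay": 0,"az": 0.2,"grip": 255}]'

```text
time_s: 16.67
ee_pos: [0.5197, 0.2342, 0.1218]
eef_rot: [-0.0, 0.973, 0.231, -0.0]
force: [-1.1, -0.5, 0.8]
grip_width: 0.063
```

```bash
python3 m.py
```

```text
t 16.67 p [0.5197 0.2342 0.1218] z [-0.  0. -1.] x [ 8.936e-01  4.489e-01 -1.000e-04] yaw_x 26.67 F [-1.06 -0.45  0.79] M [-0.097 -0.043  0.068] g 0.0629 j [0.22 0.22 1.85 0.   1.07 1.33]
mean M [-0.102  0.007  0.048] [0.01  0.035 0.026]
```

Request:
apply_moves --moves '[{"x": 0,"y": 0,"z": 0,"ax": 0,"ay": 0,"az": 0.1,"grip": 255},{"x": 0,"y": 0,"z": 0,"ax": 0,"ay": 0,"az": 0.2,"grip": 255},{"x": 0,"y": 0,"z": 0,"ax": 0,"ay": 0,"az": 0.2,"grip": 255}]'

```text
time_s: 17.07
ee_pos: [0.5197, 0.2343, 0.1218]
eef_rot: [-0.0, 0.975, 0.222, -0.0]
force: [0.0, -0.5, 0.4]
grip_width: 0.065
```

```bash
python3 m.py
```

```text
t 17.07 p [0.5197 0.2343 0.1218] z [-0.  0. -1.] x [ 0.9013  0.4332 -0.    ] yaw_x 25.67 F [ 0.03 -0.46  0.37] M [-0.112  0.007  0.014] g 0.0654 j [0.22 0.22 1.85 0.   1.07 1.35]
mean M [-0.1   -0.019  0.045] [0.02  0.024 0.026]
```

Request:
apply_moves --moves '[{"x": 0,"y": 0,"z": 0,"ax": 0,"ay": 0,"az": 0.1,"grip": 255},{"x": 0,"y": 0,"z": 0,"ax": 0,"ay": 0,"az": 0.2,"grip": 255},{"x": 0,"y": 0,"z": 0,"ax": 0,"ay": 0,"az": 0.2,"grip": 255}]'

```text
time_s: 17.47
ee_pos: [0.5197, 0.2342, 0.1218]
eef_rot: [-0.0, 0.977, 0.214, -0.0]
force: [0.3, -0.5, 1.5]
grip_width: 0.064
```

```bash
python3 m.py
```

```text
t 17.47 p [0.5197 0.2342 0.1218] z [-0.  0. -1.] x [ 9.087e-01  4.174e-01 -1.000e-04] yaw_x 24.67 F [ 0.28 -0.54  1.5 ] M [-0.135  0.039  0.097] g 0.0643 j [0.22 0.22 1.85 0.   1.07 1.36]
mean M [-0.116  0.016  0.065] [0.017 0.034 0.028]
```

Request:
apply_moves --moves '[{"x": 0,"y": 0,"z": 0,"ax": 0,"ay": 0,"az": 0.06,"grip": 255},{"x": 0,"y": 0,"z": 0,"ax": 0,"ay": 0,"az": 0.12,"grip": 255},{"x": 0,"y": 0,"z": 0,"ax": 0,"ay": 0,"az": 0.12,"grip": 255}]'

```text
time_s: 17.87
ee_pos: [0.5197, 0.2343, 0.1218]
eef_rot: [-0.0, 0.978, 0.209, 0.0]
force: [0.1, -0.2, 0.3]
grip_width: 0.062
```

```bash
python3 m.py
```

```text
t 17.87 p [0.5197 0.2343 0.1218] z [-0.  0. -1.] x [0.913 0.408 0.   ] yaw_x 24.08 F [ 0.09 -0.21  0.34] M [-0.107  0.063  0.028] g 0.0617 j [0.22 0.22 1.85 0.   1.07 1.38]
mean M [-0.118  0.012  0.048] [0.018 0.041 0.024]
```

Request:
apply_moves --moves '[{"x": 0,"y": 0,"z": 0,"ax": 0,"ay": 0,"az": 0.06,"grip": 255},{"x": 0,"y": 0,"z": 0,"ax": 0,"ay": 0,"az": 0.12,"grip": 255},{"x": 0,"y": 0,"z": 0,"ax": 0,"ay": 0,"az": 0.12,"grip": 255}]'

```text
time_s: 18.27
ee_pos: [0.5197, 0.2343, 0.1218]
eef_rot: [-0.0, 0.979, 0.203, -0.0]
force: [-1.1, -1.0, 1.1]
grip_width: 0.06
```

```bash
python3 m.py
```

```text
t 18.27 p [0.5197 0.2343 0.1218] z [-0.  0. -1.] x [0.9172 0.3984 0.    ] yaw_x 23.48 F [-1.1  -0.98  1.09] M [-0.124 -0.013  0.056] g 0.0599 j [0.22 0.22 1.85 0.   1.07 1.39]
mean M [-0.124  0.001  0.057] [0.02  0.022 0.049]
```

Request:
apply_moves --moves '[{"x": 0,"y": 0,"z": 0,"ax": 0,"ay": 0,"az": 0.06,"grip": 255},{"x": 0,"y": 0,"z": 0,"ax": 0,"ay": 0,"az": 0.12,"grip": 255},{"x": 0,"y": 0,"z": 0,"ax": 0,"ay": 0,"az": 0.12,"grip": 255}]'

```text
time_s: 18.67
ee_pos: [0.5197, 0.2343, 0.1218]
eef_rot: [-0.0, 0.98, 0.198, -0.0]
force: [-0.2, -0.2, 0.8]
grip_width: 0.063
```

```bash
python3 m.py;ls pics|grep tm18
```

```text
t 18.67 p [0.5197 0.2343 0.1218] z [-0.  0. -1.] x [ 9.213e-01  3.888e-01 -1.000e-04] yaw_x 22.88 F [-0.24 -0.15  0.8 ] M [-0.147  0.005  0.124] g 0.0631 j [0.22 0.22 1.85 0.   1.07 1.4 ]
mean M [-0.119  0.017  0.07 ] [0.051 0.028 0.04 ]
tm1826.png
tm1866.png
```

View pics/tm1866.png

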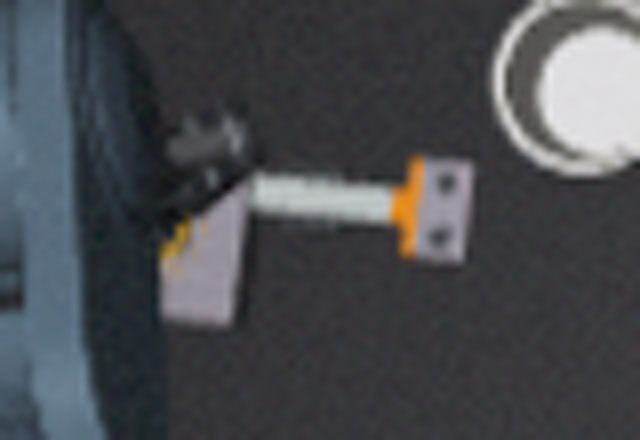

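Request:
apply_moves --moves '[{"x": 0,"y": 0,"z": 0,"ax": 0,"ay": 0,"az": 0.06,"grip": 255},{"x": 0,"y": 0,"z": 0,"ax": 0,"ay": 0,"az": 0.12,"grip": 255},{"x": 0,"y": 0,"z": 0,"ax": 0,"ay": 0,"az": 0.12,"grip": 255}]'

```text
time_s: 19.07
ee_pos: [0.5197, 0.2343, 0.1218]
eef_rot: [-0.0, 0.981, 0.193, -0.0]
force: [0.5, -1.1, 1.1]
grip_width: 0.065
```

```bash
python3 m.py 4
```

```text
t 19.07 p [0.5197 0.2343 0.1218] z [-0.  0. -1.] x [ 0.9253  0.3791 -0.    ] yaw_x 22.28 F [ 0.48 -1.13  1.09] M [-0.099  0.     0.118] g 0.0652 j [0.22 0.22 1.85 0.   1.07 1.41]
mean M [-0.11   0.015  0.091] [0.015 0.019 0.015]
```

Request:
apply_moves --moves '[{"x": 0,"y": 0,"z": 0,"ax": 0,"ay": 0,"az": 0.05,"grip": 255},{"x": 0,"y": 0,"z": 0,"ax": 0,"ay": 0,"az": 0.1,"grip": 255},{"x": 0,"y": 0,"z": 0,"ax": 0,"ay": 0,"az": 0.1,"grip": 255}]'

```text
time_s: 19.52
ee_pos: [0.5197, 0.2343, 0.1218]
eef_rot: [-0.0, 0.982, 0.189, -0.0]
force: [-0.0, 0.3, 0.6]
grip_width: 0.065
```

```bash
python3 m.py 4
```

```text
t 19.52 p [0.5197 0.2343 0.1218] z [-0.  0. -1.] x [ 0.9286  0.3711 -0.    ] yaw_x 21.79 F [-0.01  0.33  0.59] M [-0.085 -0.018  0.124] g 0.0646 j [0.22 0.22 1.85 0.   1.07 1.42]
mean M [-0.079  0.007  0.105] [0.021 0.027 0.014]
```

Request:
apply_moves --moves '[{"x": 0,"y": 0,"z": 0,"ax": 0,"ay": 0,"az": 0.07,"grip": 255},{"x": 0,"y": 0,"z": 0,"ax": 0,"ay": 0,"az": 0.15,"grip": 255},{"x": 0,"y": 0,"z": 0,"ax": 0,"ay": 0,"az": 0.15,"grip": 255}]'

```text
time_s: 19.97
ee_pos: [0.5197, 0.2343, 0.1218]
eef_rot: [-0.0, 0.983, 0.182, -0.0]
force: [-0.1, -0.6, -0.3]
grip_width: 0.064
```

```bash
python3 m.py 4
```

```text
t 19.97 p [0.5197 0.2343 0.1218] z [-0.  0. -1.] x [ 0.9334  0.3588 -0.    ] yaw_x 21.03 F [-0.14 -0.59 -0.3 ] M [-0.106  0.061  0.137] g 0.0644 j [0.22 0.22 1.85 0.   1.07 1.43]
mean M [-0.086  0.011  0.099] [0.016 0.034 0.036]
```

Request:
apply_moves --moves '[{"x": 0,"y": 0,"z": 0,"ax": 0,"ay": 0,"az": 0.07,"grip": 255},{"x": 0,"y": 0,"z": 0,"ax": 0,"ay": 0,"az": 0.15,"grip": 255},{"x": 0,"y": 0,"z": 0,"ax": 0,"ay": 0,"az": 0.15,"grip": 255}]'

```text
time_s: 20.42
ee_pos: [0.5197, 0.2343, 0.1218]
eef_rot: [-0.0, 0.984, 0.176, 0.0]
force: [0.2, -0.4, 1.8]
grip_width: 0.063
```

```bash
python3 m.py 4
```

```text
t 20.42 p [0.5197 0.2343 0.1218] z [-0.  0. -1.] x [0.938  0.3466 0.    ] yaw_x 20.28 F [ 0.23 -0.45  1.77] M [-0.082 -0.059  0.169] g 0.0634 j [0.22 0.22 1.85 0.   1.07 1.44]
mean M [-0.072 -0.027  0.161] [0.026 0.023 0.012]
```

Request:
apply_moves --moves '[{"x": 0,"y": 0,"z": 0,"ax": 0,"ay": 0,"az": 0.06,"grip": 255},{"x": 0,"y": 0,"z": 0,"ax": 0,"ay": 0,"az": 0.13,"grip": 255},{"x": 0,"y": 0,"z": 0,"ax": 0,"ay": 0,"az": 0.13,"grip": 255},{"x": 0,"y": 0,"z": 0,"ax": 0,"ay": 0,"az": 0.13,"grip": 255}]'

```text
time_s: 20.95
ee_pos: [0.5197, 0.2343, 0.1218]
eef_rot: [-0.0, 0.985, 0.171, -0.0]
force: [-0.1, -0.4, 1.3]
grip_width: 0.058
```

```bash
python3 m.py 5; ls pics|grep tm20
```

```text
t 20.95 p [0.5197 0.2343 0.1218] z [-0.  0. -1.] x [0.9418 0.3363 0.    ] yaw_x 19.65 F [-0.08 -0.37  1.26] M [-0.065 -0.031  0.194] g 0.0577 j [0.22 0.22 1.85 0.   1.07 1.45]
mean M [-0.077 -0.021  0.176] [0.021 0.02  0.018]
tm2041.png
tm2095.png
```

Request:
apply_moves --moves '[{"x": 0,"y": 0,"z": 0,"ax": 0,"ay": 0,"az": 0.08,"grip": 255},{"x": 0,"y": 0,"z": 0,"ax": 0,"ay": 0,"az": 0.16,"grip": 255},{"x": 0,"y": 0,"z": 0,"ax": 0,"ay": 0,"az": 0.16,"grip": 255},{"x": 0,"y": 0,"z": 0,"ax": 0,"ay": 0,"az": 0.16,"grip": 255}]'

```text
time_s: 21.53
ee_pos: [0.5197, 0.2343, 0.1218]
eef_rot: [-0.0, 0.987, 0.164, -0.0]
force: [0.6, -0.7, -0.0]
grip_width: 0.065
```

```bash
python3 m.py 5; python3 - <<'E'
from h import *
im=ctrl.snapshot("wrist")[:,:,::-1];cv2.imwrite("pics/w14.png",im)
E
```

```text
t 21.53 p [0.5197 0.2343 0.1218] z [-0.  0. -1.] x [0.9464 0.3231 0.    ] yaw_x 18.85 F [ 0.58 -0.7  -0.05] M [-0.048 -0.029  0.18 ] g 0.0646 j [0.22 0.22 1.85 0.   1.07 1.47]
mean M [-0.07  -0.03   0.219] [0.018 0.018 0.029]
```

View pics/w14.png

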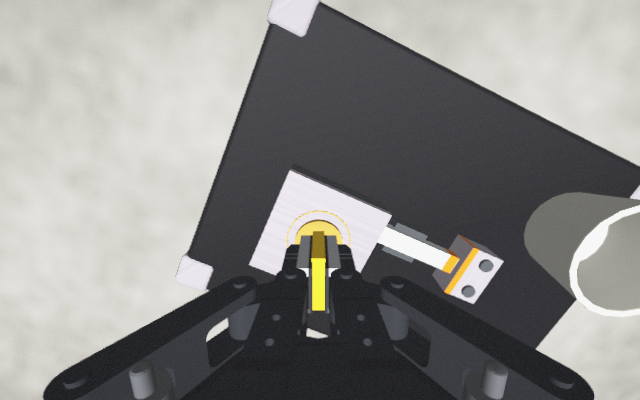

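View pics/tm2095.png

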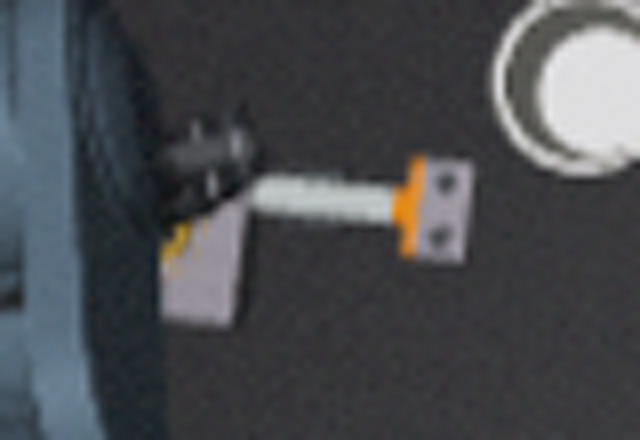

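Request:
apply_moves --moves '[{"x": 0,"y": 0,"z": 0,"ax": 0,"ay": 0,"az": -0.4,"grip": 255},{"x": 0,"y": 0,"z": 0,"ax": 0,"ay": 0,"az": -1.0,"grip": 255},{"x": 0,"y": 0.001,"z": 0,"ax": 0,"ay": 0,"az": -1.6,"grip": 255},{"x": 0,"y": 0.002,"z": 0,"ax": 0,"ay": 0,"az": -2.2,"grip": 255},{"x": 0,"y": 0.003,"z": 0,"ax": 0,"ay": 0,"az": -2.8,"grip": 255},{"x": 0,"y": 0.004,"z": 0,"ax": 0,"ay": 0,"az": -3.4,"grip": 255},{"x": 0,"y": 0.005,"z": 0,"ax": 0,"ay": 0,"az": -4.0,"grip": 255},{"x": 0,"y": 0.006,"z": 0,"ax": 0,"ay": 0,"az": -4.6,"grip": 255},{"x": 0,"y": 0.007,"z": 0,"ax": 0,"ay": 0,"az": -5.2,"grip": 255},{"x": 0,"y": 0.008,"z": 0,"ax": 0,"ay": 0,"az": -5.8,"grip": 255},{"x": 0,"y": 0.009,"z": 0,"ax": 0,"ay": 0,"az": -6.4,"grip": 255},{"x": 0,"y": 0.009,"z": 0,"ax": 0,"ay": 0,"az": -7.0,"grip": 255}]'

```text
time_s: 22.83
ee_pos: [0.5197, 0.2341, 0.1218]
eef_rot: [-0.0, 0.891, 0.454, -0.0]
force: [0.9, 0.5, 0.2]
grip_width: 0.061
```

```bash
python3 - <<'E'
from h import *
st();delta([.5201,.2338,.1218],84.5)
E
```

```text
t 22.83 p [0.5197 0.2341 0.1218] z [-0.     0.001 -1.   ] x [5.886e-01 8.084e-01 3.000e-04] yaw_x 53.94 F [0.94 0.52 0.24] M [ 0.022  0.073 -0.032] g 0.061 j [0.22 0.22 1.85 0.   1.07 0.85]
shift [ 0.     0.012 -0.001] turn [-8.000e-03 -6.000e-03 -6.111e+00]
```

Request:
apply_moves --moves '[{"x": 0,"y": 0.001,"z": 0,"ax": 0,"ay": 0,"az": -0.6,"grip": 255},{"x": 0,"y": 0.002,"z": 0,"ax": 0,"ay": 0,"az": -1.2,"grip": 255},{"x": 0,"y": 0.003,"z": 0,"ax": 0,"ay": 0,"az": -1.8,"grip": 255},{"x": 0,"y": 0.005,"z": 0,"ax": 0,"ay": 0,"az": -2.4,"grip": 255},{"x": 0,"y": 0.006,"z": 0,"ax": 0,"ay": 0,"az": -3.0,"grip": 255},{"x": 0,"y": 0.007,"z": 0,"ax": 0,"ay": 0,"az": -3.6,"grip": 255},{"x": 0,"y": 0.009,"z": 0,"ax": 0,"ay": 0,"az": -4.2,"grip": 255},{"x": 0,"y": 0.01,"z": 0,"ax": 0,"ay": 0,"az": -4.8,"grip": 255},{"x": 0,"y": 0.011,"z": 0,"ax": 0,"ay": 0,"az": -5.4,"grip": 255},{"x": 0,"y": 0.012,"z": 0,"ax": 0,"ay": 0,"az": -5.8,"grip": 255},{"x": 0,"y": 0.012,"z": 0,"ax": 0,"ay": 0,"az": -6.1,"grip": 255},{"x": 0,"y": 0.012,"z": 0,"ax": 0,"ay": 0,"az": -6.1,"grip": 255}]'

```text
time_s: 23.83
ee_pos: [0.5199, 0.2339, 0.1218]
eef_rot: [-0.001, 0.741, 0.672, 0.0]
force: [-0.6, 0.5, 0.7]
grip_width: 0.065
```

```bash
python3 - <<'E'
from h import *
st();delta([.5201,.2338,.1218],84.5)
im=ctrl.snapshot("wrist")[:,:,::-1];cv2.imwrite("pics/w15c.png",cv2.resize(im[150:300,220:420],None,fx=3.5,fy=3.5,interpolation=cv2.INTER_CUBIC))
st()
E
```

```text
t 23.83 p [0.5199 0.2339 0.1218] z [-0.001  0.001 -1.   ] x [0.0972 0.9953 0.0011] yaw_x 84.42 F [-0.6   0.5   0.67] M [ 0.048  0.07  -0.054] g 0.065 j [0.22 0.22 1.85 0.   1.07 0.32]
shift [-0.003  0.004 -0.001] turn [-0.012 -0.012 -0.015]
t 23.88 p [0.5199 0.2339 0.1218] z [-0.001  0.001 -1.   ] x [0.098  0.9952 0.001 ] yaw_x 84.38 F [-1.27  0.5   1.05] M [ 0.129  0.157 -0.055] g 0.0622 j [0.22 0.22 1.85 0.   1.07 0.32]
```

View pics/w15c.png

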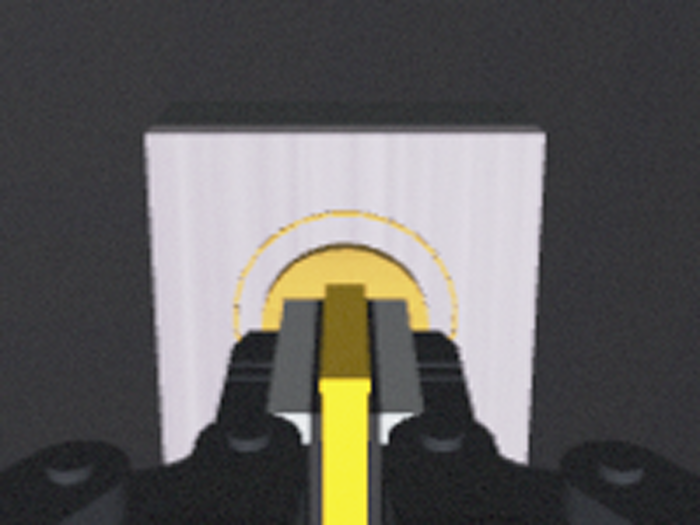

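Request:
apply_moves --moves '[{"x": 0,"y": 0,"z": 0,"ax": 0,"ay": 0,"az": -0.25,"grip": 255},{"x": 0,"y": 0,"z": 0,"ax": 0,"ay": 0,"az": -0.5,"grip": 255},{"x": 0,"y": 0,"z": 0,"ax": 0,"ay": 0,"az": -0.5,"grip": 255}]'

```text
time_s: 24.13
ee_pos: [0.5199, 0.234, 0.1218]
eef_rot: [-0.001, 0.726, 0.688, 0.0]
force: [-0.9, 1.0, 0.9]
grip_width: 0.064
```

```bash
python3 m.py 3
```

```text
t 24.13 p [0.5199 0.234  0.1218] z [-0.001  0.001 -1.   ] x [0.0536 0.9986 0.0011] yaw_x 86.93 F [-0.88  0.98  0.89] M [ 0.031  0.04  -0.032] g 0.0641 j [0.22 0.22 1.85 0.   1.07 0.28]
mean M [ 0.045  0.06  -0.023] [0.014 0.045 0.013]
```

Light torque, no stop yet. Back to the in-line angle, then draw out slowly.

Request:
apply_moves --moves '[{"x": 0,"y": 0,"z": 0,"ax": 0,"ay": 0,"az": 0.25,"grip": 255},{"x": 0.002,"y": 0.003,"z": 0,"ax": 0,"ay": 0,"az": 0.48,"grip": 255},{"x": 0.002,"y": 0.003,"z": 0,"ax": 0,"ay": 0,"az": 0.48,"grip": 255},{"x": 0.002,"y": 0.003,"z": -0.04,"ax": 0,"ay": 0,"az": 0.48,"grip": 255},{"x": 0.002,"y": 0.003,"z": -0.08,"ax": 0,"ay": 0,"az": 0.48,"grip": 255},{"x": 0.002,"y": 0.003,"z": -0.08,"ax": 0,"ay": 0,"az": 0.48,"grip": 255}]'

```text
time_s: 24.78
ee_pos: [0.5202, 0.234, 0.1252]
eef_rot: [-0.001, 0.74, 0.672, 0.0]
force: [1.1, -0.1, -0.3]
grip_width: 0.065
```

```bash
python3 - <<'E'
from h import *
st();
im=ctrl.snapshot("wrist")[:,:,::-1];cv2.imwrite("pics/w16c.png",cv2.resize(im[150:300,220:420],None,fx=3.5,fy=3.5,interpolation=cv2.INTER_CUBIC))
st()
E
```

```text
t 24.78 p [0.5202 0.234  0.1252] z [-0.001  0.001 -1.   ] x [0.0964 0.9953 0.0011] yaw_x 84.47 F [ 1.11 -0.14 -0.26] M [ 0.028  0.049 -0.037] g 0.0649 j [0.22 0.22 1.85 0.   1.07 0.32]
t 24.83 p [0.5201 0.234  0.1251] z [-0.001  0.001 -1.   ] x [0.0964 0.9953 0.0011] yaw_x 84.47 F [ 0.5  -0.65 -0.76] M [-0.001 -0.047  0.011] g 0.0649 j [0.22 0.22 1.85 0.   1.07 0.32]
```

View pics/w16c.png

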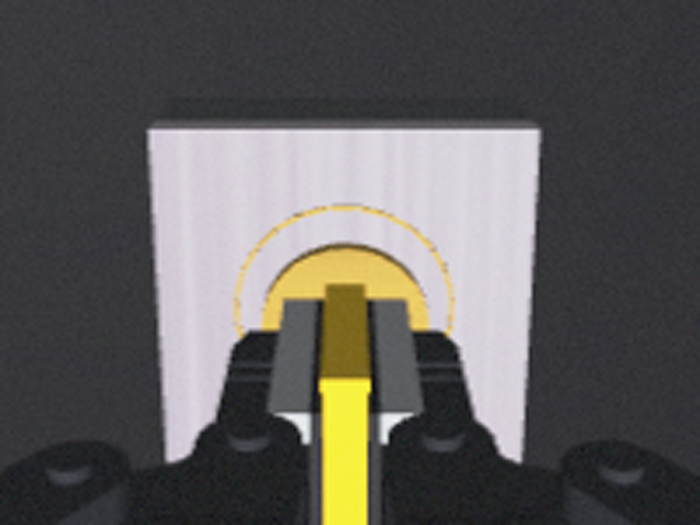

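Risen 3.4 mm with no force (bit could catch from here, so I keep it slow).

Request:
apply_moves --moves '[{"x": 0,"y": 0,"z": -0.04,"ax": 0,"ay": 0,"az": 0,"grip": 255},{"x": 0,"y": 0,"z": -0.08,"ax": 0,"ay": 0,"az": 0,"grip": 255},{"x": 0,"y": 0,"z": -0.12,"ax": 0,"ay": 0,"az": 0,"grip": 255},{"x": 0,"y": 0,"z": -0.12,"ax": 0,"ay": 0,"az": 0,"grip": 255}]'

```text
time_s: 25.17
ee_pos: [0.5203, 0.2341, 0.1303]
eef_rot: [-0.001, 0.74, 0.672, 0.0]
force: [-0.3, 0.1, -1.0]
grip_width: 0.06
```

```bash
python3 m.py 1
```

```text
t 25.17 p [0.5203 0.2341 0.1303] z [-0.     0.001 -1.   ] x [0.0964 0.9953 0.0013] yaw_x 84.47 F [-0.32  0.15 -0.98] M [0.032 0.036 0.052] g 0.0602 j [0.22 0.21 1.85 0.   1.08 0.32]
mean M [ 0.012  0.038 -0.012] [0.02  0.002 0.064]
```

Request:
apply_moves --moves '[{"x": 0,"y": 0,"z": -0.08,"ax": 0,"ay": 0,"az": 0,"grip": 255},{"x": 0,"y": 0,"z": -0.16,"ax": 0,"ay": 0,"az": 0,"grip": 255},{"x": 0,"y": 0,"z": -0.26,"ax": 0,"ay": 0,"az": 0,"grip": 255},{"x": 0,"y": 0,"z": -0.4,"ax": 0,"ay": 0,"az": 0,"grip": 255},{"x": 0,"y": 0,"z": -0.7,"ax": 0,"ay": 0,"az": 0,"grip": 255},{"x": 0,"y": 0,"z": -1.1,"ax": 0,"ay": 0,"az": 0,"grip": 255},{"x": 0,"y": 0,"z": -1.5,"ax": 0,"ay": 0,"az": 0,"grip": 255},{"x": 0,"y": 0,"z": -1.75,"ax": 0,"ay": 0,"az": 0,"grip": 255},{"x": 0,"y": 0,"z": -1.75,"ax": 0,"ay": 0,"az": 0,"grip": 255}]'

```text
time_s: 25.97
ee_pos: [0.522, 0.2344, 0.2039]
eef_rot: [0.001, 0.74, 0.672, 0.003]
force: [1.2, 0.7, 0.2]
grip_width: 0.062
```

```bash
python3 - <<'E'
from h import *
s=st();delta([.4508,-.2692,.2],74.33)
im=ctrl.snapshot("wrist")[:,:,::-1];cv2.imwrite("pics/w17.png",im)
E
```

```text
t 25.97 p [0.522  0.2344 0.2039] z [ 0.006  0.003 -1.   ] x [0.0963 0.9953 0.0033] yaw_x 84.47 F [1.19 0.68 0.19] M [-0.018 -0.064 -0.027] g 0.0619 j [0.22 0.11 1.81 0.   1.21 0.32]
shift [-12.704  -0.559   0.053] turn [ 0.058 -0.043  2.028]
```

View pics/w17.png

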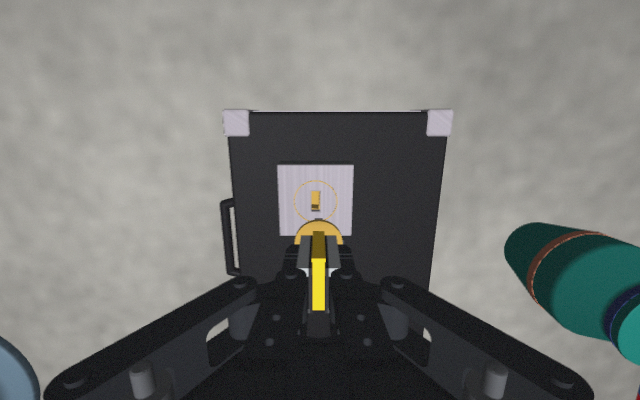

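```bash
python3 - <<'E'
import cv2
im=cv2.imread("pics/w17.png");cv2.imwrite("pics/w17c.png",cv2.resize(im[155:245,270:360],None,fx=6.5,fy=6.5,interpolation=cv2.INTER_CUBIC))
E
```

```text
(no output)
```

View pics/w17c.png

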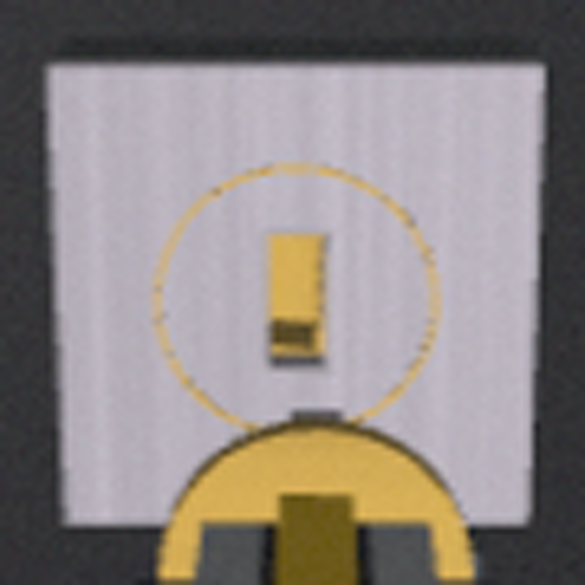

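The keyway shows the plug within a few degrees of in-line. Returning to the stand.

Request:
apply_moves --moves '[{"x": -0.7,"y": 0,"z": 0,"ax": 0.06,"ay": -0.04,"az": 0.2,"grip": 255},{"x": -1.7,"y": -0.1,"z": 0,"ax": 0.06,"ay": -0.04,"az": 0.4,"grip": 255},{"x": -2.7,"y": -0.1,"z": 0,"ax": 0.06,"ay": -0.04,"az": 0.6,"grip": 255},{"x": -3.7,"y": -0.2,"z": 0,"ax": 0.06,"ay": -0.04,"az": 0.8,"grip": 255},{"x": -4.7,"y": -0.2,"z": 0,"ax": 0.06,"ay": -0.04,"az": 1.0,"grip": 255},{"x": -5.7,"y": -0.3,"z": 0,"ax": 0.06,"ay": -0.04,"az": 1.2,"grip": 255},{"x": -6.7,"y": -0.3,"z": 0,"ax": 0.06,"ay": -0.04,"az": 1.4,"grip": 255},{"x": -7.7,"y": -0.3,"z": 0,"ax": 0.06,"ay": -0.04,"az": 1.6,"grip": 255},{"x": -8.7,"y": -0.4,"z": 0,"ax": 0.06,"ay": -0.04,"az": 1.8,"grip": 255},{"x": -9.7,"y": -0.4,"z": 0,"ax": 0.06,"ay": -0.04,"az": 2.0,"grip": 255},{"x": -10.7,"y": -0.5,"z": 0,"ax": 0.06,"ay": -0.04,"az": 2.03,"grip": 255},{"x": -11.7,"y": -0.5,"z": 0,"ax": 0.06,"ay": -0.04,"az": 2.03,"grip": 255}]'

```text
time_s: 27.02
ee_pos: [0.4546, -0.2311, 0.1998]
eef_rot: [-0.002, 0.797, 0.604, -0.001]
force: [1.3, 0.1, -0.8]
grip_width: 0.063
```

```bash
python3 - <<'E'
from h import *
s=st();delta([.4506,-.2690,.16],74.33)
E
```

```text
t 27.02 p [ 0.4546 -0.2311  0.1998] z [-0.004  0.001 -1.   ] x [ 2.708e-01  9.626e-01 -3.000e-04] yaw_x 74.29 F [ 1.33  0.06 -0.78] M [ 0.006  0.011 -0.013] g 0.0628 j [-0.69 -0.02  1.96 -0.    1.21 -0.42]
shift [-0.939  0.164  0.995] turn [-0.049  0.003 -0.009]
```

Request:
apply_moves --moves '[{"x": -0.5,"y": 0.1,"z": 0.1,"ax": -0.05,"ay": 0,"az": 0,"grip": 255},{"x": -0.94,"y": 0.16,"z": 0.4,"ax": -0.05,"ay": 0,"az": 0,"grip": 255},{"x": -0.94,"y": 0.16,"z": 0.8,"ax": -0.05,"ay": 0,"az": 0,"grip": 255},{"x": -0.94,"y": 0.16,"z": 1.0,"ax": -0.05,"ay": 0,"az": 0,"grip": 255},{"x": -0.94,"y": 0.16,"z": 1.0,"ax": -0.05,"ay": 0,"az": 0,"grip": 255},{"x": -0.94,"y": 0.16,"z": 1.0,"ax": -0.05,"ay": 0,"az": 0,"grip": 255}]'

```text
time_s: 27.52
ee_pos: [0.45, -0.2681, 0.1589]
eef_rot: [-0.001, 0.797, 0.604, -0.0]
force: [0.1, 0.1, -0.4]
grip_width: 0.065
```

```bash
python3 - <<'E'
from h import *
s=st();delta([.4507,-.2692,.1],74.33)
im=ctrl.snapshot("wrist")[:,:,::-1];cv2.imwrite("pics/w18.png",im)
E
```

```text
t 27.52 p [ 0.45   -0.2681  0.1589] z [-0.002  0.001 -1.   ] x [2.702e-01 9.628e-01 9.000e-04] yaw_x 74.32 F [ 0.08  0.09 -0.42] M [-0.017  0.014 -0.014] g 0.0647 j [-0.75  0.06  1.95 -0.    1.13 -0.48]
shift [-0.024  0.026  1.473] turn [-0.022 -0.01  -0.001]
```

View pics/w18.png

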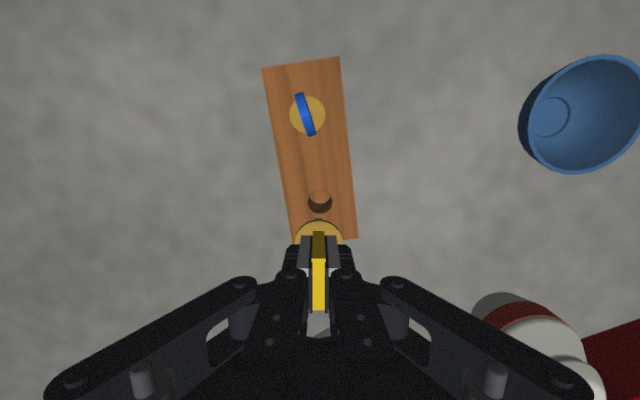

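Request:
apply_moves --moves '[{"x": -0.024,"y": 0.026,"z": 0.3,"ax": -0.02,"ay": 0,"az": 0,"grip": 255},{"x": -0.024,"y": 0.026,"z": 0.7,"ax": -0.02,"ay": 0,"az": 0,"grip": 255},{"x": -0.024,"y": 0.026,"z": 1.1,"ax": -0.02,"ay": 0,"az": 0,"grip": 255},{"x": -0.024,"y": 0.026,"z": 1.4,"ax": -0.02,"ay": 0,"az": 0,"grip": 255},{"x": -0.024,"y": 0.026,"z": 1.45,"ax": -0.02,"ay": 0,"az": 0,"grip": 255},{"x": -0.024,"y": 0.026,"z": 1.45,"ax": -0.02,"ay": 0,"az": 0,"grip": 255}]'

```text
time_s: 28.07
ee_pos: [0.451, -0.269, 0.101]
eef_rot: [-0.0, 0.797, 0.604, 0.0]
force: [1.1, 0.6, -0.4]
grip_width: 0.059
```

```bash
python3 - <<'E'
from h import *
s=st();delta([.4508,-.2692,.0785],74.33)
im=ctrl.snapshot("wrist")[:,:,::-1];cv2.imwrite("pics/w19.png",im)
E
```

```text
t 28.07 p [ 0.451 -0.269  0.101] z [ 0.     0.001 -1.   ] x [2.695e-01 9.630e-01 7.000e-04] yaw_x 74.37 F [ 1.11  0.58 -0.39] M [ 0.005 -0.018 -0.032] g 0.0594 j [-0.75  0.16  1.97  0.    1.01 -0.48]
shift [-0.006 -0.005  0.563] turn [ 0.001 -0.008  0.008]
```

View pics/w19.png

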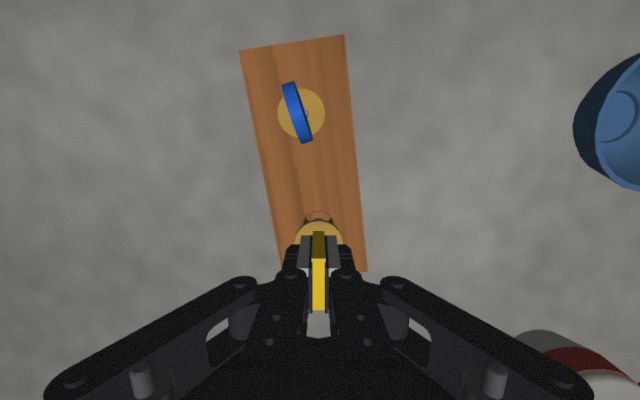

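Request:
apply_moves --moves '[{"x": -0.006,"y": -0.005,"z": 0.08,"ax": 0,"ay": 0,"az": 0,"grip": 255},{"x": -0.006,"y": -0.005,"z": 0.16,"ax": 0,"ay": 0,"az": 0,"grip": 255},{"x": -0.006,"y": -0.005,"z": 0.24,"ax": 0,"ay": 0,"az": 0,"grip": 255},{"x": -0.006,"y": -0.005,"z": 0.32,"ax": 0,"ay": 0,"az": 0,"grip": 255},{"x": -0.006,"y": -0.005,"z": 0.4,"ax": 0,"ay": 0,"az": 0,"grip": 255},{"x": -0.006,"y": -0.005,"z": 0.48,"ax": 0,"ay": 0,"az": 0,"grip": 255},{"x": -0.006,"y": -0.005,"z": 0.54,"ax": 0,"ay": 0,"az": 0,"grip": 255},{"x": -0.006,"y": -0.005,"z": 0.57,"ax": 0,"ay": 0,"az": 0,"grip": 255},{"x": -0.006,"y": -0.005,"z": 0.57,"ax": 0,"ay": 0,"az": 0,"grip": 255}]'

```text
time_s: 28.87
ee_pos: [0.4511, -0.2696, 0.0788]
eef_rot: [0.0, 0.797, 0.604, 0.0]
force: [-0.6, -0.1, -0.8]
grip_width: 0.063
```

```bash
python3 - <<'E'
from h import *
s=st();delta([.4508,-.2692,.0777],74.33)
im=ctrl.snapshot("wrist")[:,:,::-1];cv2.imwrite("pics/w20.png",im)
st()
E
```

```text
t 28.87 p [ 0.4511 -0.2696  0.0788] z [ 0.001 -0.    -1.   ] x [2.696e-01 9.630e-01 2.000e-04] yaw_x 74.36 F [-0.59 -0.11 -0.78] M [ 0.013  0.005 -0.011] g 0.0626 j [-0.75  0.2   1.98  0.    0.97 -0.48]
shift [ 0.007 -0.011  0.027] turn [ 0.012 -0.002  0.006]
t 28.92 p [ 0.4512 -0.2697  0.079 ] z [ 0.001 -0.    -1.   ] x [ 0.2696  0.963  -0.    ] yaw_x 74.36 F [-0.79  0.16 -1.11] M [-0.013  0.039  0.021] g 0.0647 j [-0.75  0.2   1.98  0.    0.97 -0.48]
```

View pics/w20.png

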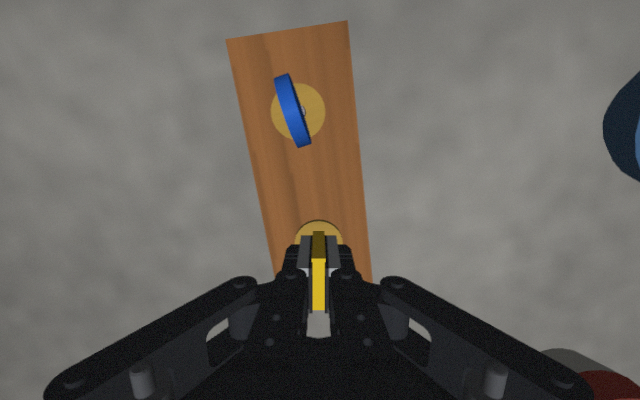

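Seated like at the start; about 1 mm left. Lower until light contact, then open.

Request:
apply_moves --moves '[{"x": 0.005,"y": -0.008,"z": 0.02,"ax": 0,"ay": 0,"az": 0,"grip": 255},{"x": 0.005,"y": -0.008,"z": 0.035,"ax": 0,"ay": 0,"az": 0,"grip": 255},{"x": 0.005,"y": -0.008,"z": 0.035,"ax": 0,"ay": 0,"az": 0,"grip": 255}]'

```text
time_s: 29.17
ee_pos: [0.4511, -0.2695, 0.0778]
eef_rot: [0.001, 0.797, 0.604, 0.0]
force: [-0.0, -0.2, -0.4]
grip_width: 0.063
```

```bash
python3 - <<'E'
from h import *
st()
E
```

```text
t 29.17 p [ 0.4511 -0.2695  0.0778] z [ 0.002 -0.001 -1.   ] x [ 2.695e-01  9.630e-01 -1.000e-04] yaw_x 74.36 F [-0.05 -0.19 -0.39] M [0.004 0.045 0.035] g 0.0634 j [-0.75  0.2   1.98  0.    0.96 -0.48]
```

Request:
apply_moves --moves '[{"x": 0,"y": 0,"z": 0.008,"ax": 0,"ay": 0,"az": 0,"grip": 255},{"x": 0,"y": 0,"z": 0.008,"ax": 0,"ay": 0,"az": 0,"grip": 225},{"x": 0,"y": 0,"z": 0.008,"ax": 0,"ay": 0,"az": 0,"grip": 210},{"x": 0,"y": 0,"z": 0.008,"ax": 0,"ay": 0,"az": 0,"grip": 180},{"x": 0,"y": 0,"z": 0.008,"ax": 0,"ay": 0,"az": 0,"grip": 120},{"x": 0,"y": 0,"z": 0.008,"ax": 0,"ay": 0,"az": 0,"grip": 60},{"x": 0,"y": 0,"z": 0.008,"ax": 0,"ay": 0,"az": 0,"grip": 0},{"x": 0,"y": 0,"z": 0.008,"ax": 0,"ay": 0,"az": 0,"grip": 0},{"x": 0,"y": 0,"z": 0.008,"ax": 0,"ay": 0,"az": 0,"grip": 0},{"x": 0,"y": 0,"z": 0.008,"ax": 0,"ay": 0,"az": 0,"grip": 0}]'

```text
time_s: 30.0
ee_pos: [0.4511, -0.2695, 0.0774]
eef_rot: [0.001, 0.797, 0.604, 0.0]
force: [0.1, -0.1, -0.2]
grip_width: 1.001
```

```bash
python3 - <<'E'
from h import *
st()
im=ctrl.snapshot("wrist")[:,:,::-1];cv2.imwrite("pics/w21.png",im)
E
```

```text
t 30.0 p [ 0.4511 -0.2695  0.0774] z [ 0.002 -0.001 -1.   ] x [ 2.696e-01  9.630e-01 -1.000e-04] yaw_x 74.36 F [ 0.11 -0.09 -0.23] M [ 0.031 -0.01   0.001] g 1.0014 j [-0.75  0.2   1.98  0.    0.96 -0.48]
```

View pics/w21.png

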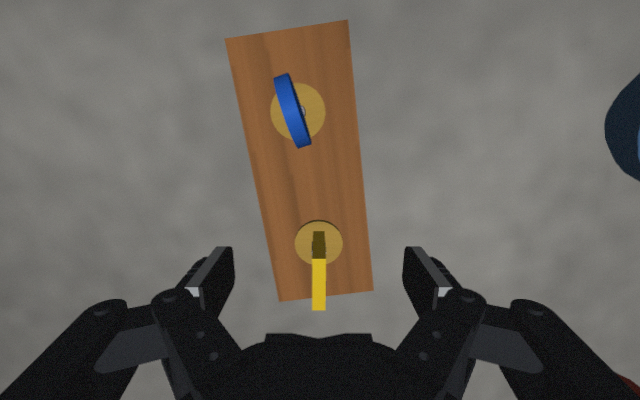

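The key stands as at the start. Retreat straight up and check everything.

Request:
apply_moves --moves '[{"x": 0,"y": 0,"z": -0.3,"ax": 0,"ay": 0,"az": 0,"grip": 0},{"x": 0,"y": 0,"z": -0.8,"ax": 0,"ay": 0,"az": 0,"grip": 0},{"x": 0,"y": 0,"z": -1.4,"ax": 0,"ay": 0,"az": 0,"grip": 0},{"x": 0,"y": 0,"z": -2.0,"ax": 0,"ay": 0,"az": 0,"grip": 0},{"x": 0,"y": 0,"z": -2.6,"ax": 0,"ay": 0,"az": 0,"grip": 0},{"x": 0,"y": 0,"z": -3.04,"ax": 0,"ay": 0,"az": 0,"grip": 0},{"x": 0,"y": 0,"z": -3.04,"ax": 0,"ay": 0,"az": 0,"grip": 0},{"x": 0,"y": 0,"z": -3.04,"ax": 0,"ay": 0,"az": 0,"grip": 0}]'

```text
time_s: 30.72
ee_pos: [0.4514, -0.2699, 0.2007]
eef_rot: [0.002, 0.797, 0.604, 0.001]
force: [-0.3, -0.7, -0.1]
grip_width: 1.003
```

```bash
python3 - <<'E'
from h import *
import pickle
s=st();pickle.dump(s,open("s22.pkl","wb"))
im=ctrl.snapshot("wrist")[:,:,::-1];cv2.imwrite("pics/w22c.png",cv2.resize(im[100:300,220:420],None,fx=3,fy=3,interpolation=cv2.INTER_CUBIC))
im=ctrl.snapshot("top")[:,:,::-1];cv2.imwrite("pics/t22.png",im);cv2.imwrite("pics/t22c.png",cv2.resize(im[180:285,155:285],None,fx=5,fy=5,interpolation=cv2.INTER_CUBIC))
E
```

```text
t 30.72 p [ 0.4514 -0.2699  0.2007] z [ 0.004 -0.003 -1.   ] x [ 0.2695  0.963  -0.0016] yaw_x 74.37 F [-0.32 -0.72 -0.1 ] M [0.006 0.057 0.024] g 1.0032 j [-0.75  0.01  1.92  0.    1.2  -0.48]
```

View pics/w22c.png

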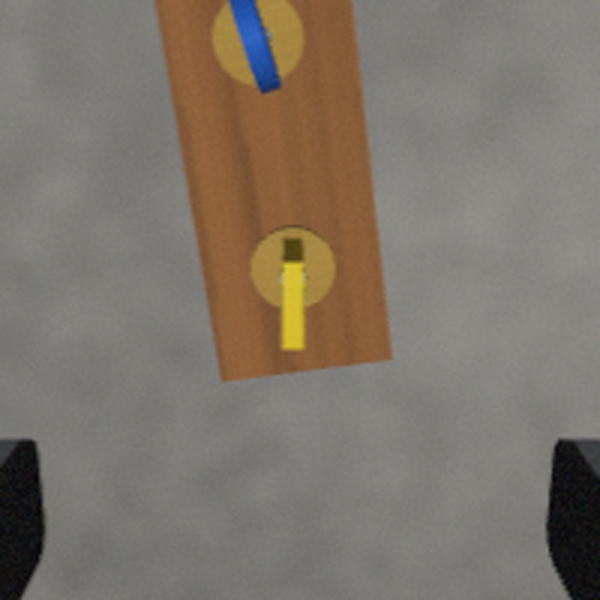

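View pics/t22c.png

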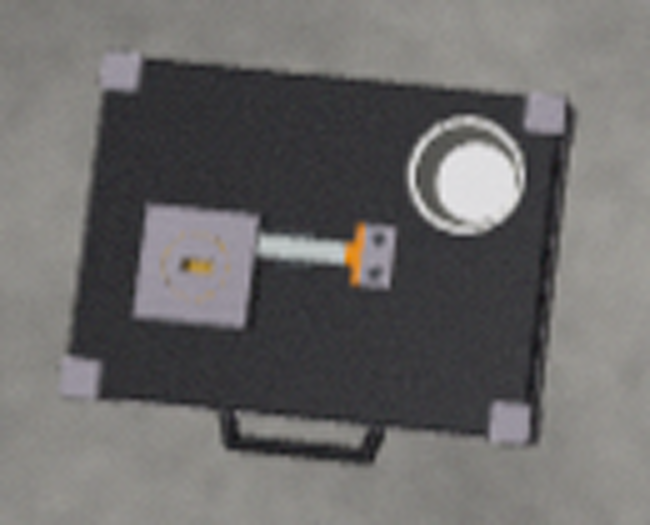

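```bash
python3 - <<'E'
from h import *
print(ctrl.sign_off()); 
E
```

```text
the job is handed in; nothing more can be done
None
```

The yellow key went fully home, was turned clockwise until the bolt was firmly against the keeper, then turned back, drawn out and stood back in its own hole. I handed the job in at about 31 s; sign-off gives no verdict.

- **Key home:** the collar stopped on the lock's face with about 5 N of push.
- **Bolt on the keeper:** I turned the key about 65°. The moment rose from about 0.045 to 0.22 N m, which I estimate at 11 N on the keeper. I held above about 0.16 N m (roughly 7 N) for over a second.
- **Turning back:** I went 2.5° past the in-line angle and back. No stop was felt there, so the plug's return was judged by eye only. The keyway picture shows it a few degrees off line, within the 0.3 rad allowed.
- **Last pictures:** the key stands upright within about 1 mm of where it was relative to the stand. The bolt's tip touches the keeper, and the blue key and the tea cup look unmoved. I did not check the rest of the porcelain separately. The gripper is open and about 12 cm above the key.

No check failed. The moment rose more gradually than "steeply" suggests, so the 11 N is an estimate rather than a direct reading.

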